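# Load the core-plug magazine and lock it with spring clips

## Task

Load the core-plug magazine: put every rock plug from the tray upright into the lane between the guide rails, in single file with no gaps from the end stop back, and slide the follower up against the row. Then lock it: press one spring clip down onto each of the two rods, in the first free groove right behind the follower, until it snaps fully home. Leave the rock, the jar and the hand lens where they are.

Things in the scene. Friction and masses are not known exactly. Their poses are not given: they have to be found in the camera images.
- magazine: Fixed. Aluminium plate 280 x 150 x 10 mm, x -165 to +115. Origin on the bench under the lane; x along the lane to the end stop, y left, z up. Stop face at x +100, its top 46 mm above the bench. Guide rails x -55 to +100, tops 24 mm above the bench, 41 mm apart inside; flared mouth x -75 to -55. Set plugs on the open plate at about x -72, y 0 and push them in. A grooved rod lies at y +58 and -58.
- follower (a joint): Follower travel q in m, 0 to 0.165: its front face is at magazine x = -130 mm + q. With a tight row of 2, 3, 4 plugs q = 0.154, 0.116, 0.078. Slides with 2 N friction, no spring. Black upright plate across the lane (34 mm wide, 8 thick, top 58 mm above the bench): push it from behind. A low crossbar joins it to a brass hub (22 mm diameter, back face 16 mm behind the plate's front face) on each rod.
- follower_face (a point): Middle of the follower plate's front face (the side that meets the plugs), 34 mm above the bench; x points along the lane towards the end stop. With the row tight, the middle of the first free groove lies 24.5 mm behind this face; hubs end 16 mm behind it.
- rod_left (a point): Point on the axis of the left rod (magazine x 0, y +58 mm), 34 mm above the bench; axes as the magazine's. Round steel rod, 18 mm diameter, pedestals 46 mm high at x -155 and +107. Four grooves, seen as dark eight-sided necks 14 mm wide and 12 mm across, with middles at x +37.5, -0.5, -38.5, -76.5 mm: for a row of 1, 2, 3, 4 plugs this is the first free groove behind the follower.
- rod_right (a point): The same for the right rod, at magazine y = -58 mm, with grooves at the same x.
- tray: Flat grey plastic sheet 240 x 240 x 3 mm, fixed, on which the plugs stand at the start; origin at the centre of its underside.
- stand: Fixed pale wooden clip stand 50 x 150 mm, 18 mm high; its slot runs along its y and holds the two clips upright at y = -39.5 and +39.5 mm. Origin at the centre of its underside.
- place1 (a point): Place 1 in the lane, on the plate, 10 mm above the bench: where the centre of the underside of plug number 1 counted from the end stop belongs (magazine x = 81 mm).
- place2 (a point): Place 2 in the lane, on the plate, 10 mm above the bench: where the centre of the underside of plug number 2 counted from the end stop belongs (magazine x = 43 mm).
- place3 (a point): Place 3 in the lane, on the plate, 10 mm above the bench: where the centre of the underside of plug number 3 counted from the end stop belongs (magazine x = 5 mm).
- place4 (a point): Place 4 in the lane, on the plate, 10 mm above the bench: where the centre of the underside of plug number 4 counted from the end stop belongs (magazine x = -33 mm).
- plug1: Rock core plug, an upright stone cylinder of 38 mm diameter and 42 mm height, about 125 g; origin at the centre of its underside, z along its axis. From two to four plugs are there (None: absent); all are alike.
- plug2: Rock core plug, an upright stone cylinder of 38 mm diameter and 42 mm height, about 125 g; origin at the centre of its underside, z along its axis. From two to four plugs are there (None: absent); all are alike.
- plug3: Rock core plug, an upright stone cylinder of 38 mm diameter and 42 mm height, about 125 g; origin at the centre of its underside, z along its axis. From two to four plugs are there (None: absent); all are alike.
- plug4: Rock core plug, an upright stone cylinder of 38 mm diameter and 42 mm height, about 125 g; origin at the centre of its underside, z along its axis. From two to four plugs are there (None: absent); all are alike.
- clip1: Spring clip, open side down, 8 mm thick (x, along the rod). Origin: bore centre, 21 mm above the bench in the stand. Black tab 14 (y) x 8 (x) mm, 14 to 44 mm above the origin; beside it the 30 mm wide steel bridge's shoulders, 14 mm above the origin. Two sprung arms reach 15 mm below it. Pressed down over a groove (10 to 15 N) it snaps on; home, the origin is on the rod axis. Won't go on the full rod.
- clip2: Second spring clip, the same as the first; either fits either rod. 46 g. Its y runs across the two arms, z up to the tab. Over a rod, its flared arms first touch when the origin is about 15 mm above the rod axis; along the rod it must be within 3 mm of the groove's middle to enter. Its shoulders can be pushed down on by the fingertips.
- rock: Bystander: a loose brown hand specimen of rock about 75 x 55 x 44 mm, origin under its centre.
- jar: Bystander: a loose closed sample jar of 56 mm diameter and 75 mm height, origin under its centre.
- loupe: Bystander: a loose folding hand lens lying on the bench, about 75 x 32 x 14 mm, origin under the lens barrel.
Not all that is in view belongs to the job. Leave any yellow look-alike of the clip1 alone.

How it is judged:
By the outcome, as a careful person would: the job done as asked, in the order asked, and still so for the second after the job is handed in, with the robot touching nothing.
Of plug1, plug2, plug3, plug4 only 2 to 4 are there at a start; the rules pass over those that are not, and their reading is None.
At some moment in a run one of plug1, plug2, plug3, plug4 may be knocked a few centimetres aside while the robot is not near it.
It also fails if it takes over 210 s, if anything falls off the work surface, if the arm or the gripper's body presses on something with over 40 N, if the wrist force passes 120 N, or if a joint passes its speed limit or range.

## Robot

A 6-joint arm with a two-finger parallel gripper is mounted at the origin on the work surface. World frame = base frame: x ahead of the robot, y to its left, z up, the work surface at z = 0. Lengths are in m, angles in rad, forces in N, time in s.
With the tool pointing down it reaches from about 0.325 to 0.9 m from the base axis. Payload 6.1 kg.
Tool frame: the origin (TCP) lies midway between the tips of the shut fingers; the grasp point (between the pads) lies 19 mm behind it; z points along the fingers, y is the line along which they close (so a half turn about z gives the same grasp; the last joint's range is limited). The gripper opens to 87 mm and grips with 3 to 60 N. Pads are 19 mm wide; open, the fingers measure 117 mm over their backs; the gripper's body (75 mm by 190 mm) begins 51 mm behind the grasp point.
Start: joints at [1.204, 0.22, 1.526, -0, 1.395, -0.126], TCP at [0.149, 0.607, 0.223] pointing down, gripper open.
Joint ranges: [-2.98, 2.98], [-0.91, 2.08], [0.09, 2.57], [-1.24, 4.39], [0.2, 2.65], [-2.68, 2.68]. Speed limits (rad/s): [2.57, 2.57, 3.01, 3.14, 3.14, 3.14].

## Interface

Orientations are given as a rotation vector (axis times angle).
In Python, from bench import * gives the robot as it stands.
- The arm moves only by the tool jog_arm, never from a script. Its argument "commands" is a list that holds one entry, the list of rows, each a list of 7 numbers: the shift along the tool's x, y, z in m, then the turn, a rotation vector about the tool's x, y, z in units of 6 degrees (1.0 is 6 degrees), then the opening, from 0 (shut) to 1 (fully open). A call has 1 to 20 rows; each row is the pose to reach, as a shift and turn from the pose commanded when the call began, along the tool's axes at that moment; what a row does not reach only later rows make up. A row lasts 1/12 s, in which the tool goes at most 41.7 mm and 7.16 degrees, less where a joint would pass 70% of its speed; a pose out of reach is approached as far as the arm can. A call with a gripper value outside its range is refused whole. The fingers move at their own pace and stop on an object; "newtons" is the grip in N (left out, the last holds). Time passes only in rows, so rows that repeat a pose let the fingers close. It gives the time, the measured TCP pose, the force, the opening and the grip force at its end, in the units of the state.
- read_state(): the state, without advancing time (a new reading comes with each control period).
- capture(name): name is "side" or "top" or "wrist"; returns a dict with "pixels" (400x640x3 uint8, red, green, blue), "vertical_fov" (degrees; the focal length in pixels is half the picture's height over the tangent of half this angle, whatever the lens; pixels are square), "cx", "cy" (the principal point, pixels), "extrinsics" (4x4, takes a point from camera to world coordinates); the wrist camera has in their place "hand_eye" (4x4, takes a point from camera to tool coordinates, whose origin is the TCP and whose axes are the flange's). Camera axes: x right, y down, z forward; pixel columns grow to the right and rows downward; lengths in m; the calibration is good to about 2 mm. The wrist camera is an equidistant fisheye: a pixel r from the principal point sees the ray r / f radians off the axis. A picture is of the moment at which its call begins: read the wrist's pose just before it. There is no depth.
- close_job(): hands the job in; it is judged then, once.
Trained networks look in a picture, given as the dict that the camera call returned (one of the last four; its "shot" number tells which), for a name from the list of things; names that differ only in an ending like _2 or _b are one class to them, and where a whole thing is asked for, a point or a joint stands for the part that bears it (a point fixed in the world has none). Each returns a list of dicts, best first, with "conf" (0 to 1); they miss things now and then, are a little off and sometimes report something else, mostly with a low value. They report only what shows in the picture. A call takes as long as a camera call. They do not tell look-alikes from the thing itself.
- trace(label, picture): "mask" (400x640 bool, what is visible of it) and "box" ([left, top, width, height] in pixels, round what is visible of it).
The state is a dict: "time": time; "q": joint angles; "joint_velocities": joint speeds; "effort": joint torques, N m; "position": TCP position; "ee_rot": TCP orientation; "wrist_force": force on the tool from outside, world axes, zero at the start; "torque": the same for the moment, N m; "grip_width": finger opening in m; "grip_force": force on a finger pad.
Only numpy, scipy, OpenCV 4.12 (cv2) and the standard library are available. Lean on these libraries where they do the work, as an engineer would, in place of code of your own. Each camera call takes 0.05 s, during which the arm holds its last target. There are 200 camera calls.

## Working session

There is one attempt and no reset: what is moved stays moved. The work goes in short steps, Python scripts to look and compute and a tool call to move; the robot and the scene stay as the last step left them, time stands still between calls to the robot, and variables do not carry over. Pictures are saved under pics/ and viewed, at most 14 in all, crops included, and the job is handed in when it is done.

Besides the shell and the picture viewer there is one more tool, called after "Request:" as name(argument=value, ...), one argument or row to a line, values as JSON. jog_arm: Moves the arm, as the interface text tells. Its arguments: {"type":"object","properties":{"commands":{"type":"array"},"newtons":{"type":"number"}},"required":["commands"]}

```bash
ls; mkdir -p pics; cat > h.py <<'E'
from bench import *
import numpy as np, cv2
from scipy.spatial.transform import Rotation as R
def save(c,n,crop=None,s=1):
    p=c["pixels"][:,:,::-1]
    if crop: x,y,w,h=crop; p=p[y:y+h,x:x+w]
    cv2.imwrite("pics/"+n+".png",cv2.resize(np.ascontiguousarray(p),None,fx=s,fy=s))
def F(c): return 200/np.tan(np.radians(c["vertical_fov"])/2)
def ray(c,u,v,st=None):
    f=F(c); x,y=(u-c["cx"]),(v-c["cy"])
    if "extrinsics" in c:
        T=np.array(c["extrinsics"]); d=np.array([x/f,y/f,1])
    else:
        T=np.eye(4); T[:3,:3]=R.from_rotvec(st["ee_rot"]).as_matrix(); T[:3,3]=st["position"]; T=T@np.array(c["hand_eye"])
        r=np.hypot(x,y); th=r/f; d=np.array([x/r*np.sin(th),y/r*np.sin(th),np.cos(th)]) if r>0 else np.array([0,0,1.])
    return T[:3,3],T[:3,:3]@d
def atz(c,u,v,z,st=None):
    o,d=ray(c,u,v,st); return o+d*(z-o[2])/d[2]
def proj(c,P,st=None):
    f=F(c)
    if "extrinsics" in c: T=np.array(c["extrinsics"])
    else:
        T=np.eye(4); T[:3,:3]=R.from_rotvec(st["ee_rot"]).as_matrix(); T[:3,3]=st["position"]; T=T@np.array(c["hand_eye"])
    p=np.linalg.inv(T)@np.append(P,1)
    if "extrinsics" in c: return c["cx"]+f*p[0]/p[2],c["cy"]+f*p[1]/p[2]
    r=np.hypot(p[0],p[1]); th=np.arctan2(r,p[2]); return c["cx"]+f*th*p[0]/r,c["cy"]+f*th*p[1]/r
E
python3 - <<'E'
from h import *
np.set_printoptions(precision=3,suppress=True)
s=read_state(); print(s)
for n in("top","side","wrist"):
    c=capture(n); save(c,n+"0"); print(n,c["vertical_fov"],c["cx"],c["cy"],np.array(c.get("extrinsics",c.get("hand_eye"))))
    for l in("plug1","clip1","magazine","stand","tray","follower","rock","jar","loupe"):
        print(l,[(np.round(d["conf"],2),d["box"]) for d in trace(l,c)])
E
```

```text
pics
{'time': 0.0, 'q': array([ 1.204,  0.221,  1.528,  0.   ,  1.395, -0.126]), 'joint_velocities': array([ 0.001, -0.   ,  0.001,  0.   ,  0.001,  0.   ]), 'effort': array([ -0.   , -49.463, -38.736,   0.07 ,   0.058,  -0.   ]), 'position': array([0.149, 0.606, 0.221]), 'ee_rot': array([-0.377, -3.118,  0.003]), 'wrist_force': array([-0.71 , -0.314, -0.754]), 'torque': array([-0.002,  0.024, -0.043]), 'grip_force': 0.0, 'grip_width': 0.08737358018635676}
top 50.57231754895195 319.8403815423941 198.77985763225016 [[ 0.023 -0.985  0.174  0.41 ]
 [-0.999 -0.028 -0.024 -0.03 ]
 [ 0.028 -0.173 -0.985  1.12 ]
 [ 0.     0.     0.     1.   ]]
plug1 [(np.float64(0.84), [159.5, 261.2, 16.2, 14.3]), (np.float64(0.79), [191.6, 258.8, 18.1, 17.7])]
clip1 [(np.float64(0.63), [396.6, 257.9, 7.2, 3.7]), (np.float64(0.5), [454.5, 266.9, 19.4, -0.2])]
magazine [(np.float64(0.95), [264.7, 151.1, 72.0, 111.1])]
stand [(np.float64(0.72), [385.1, 243.0, 55.9, 27.0])]
tray [(np.float64(0.74), [136.7, 203.0, 105.7, 99.3]), (np.float64(0.55), [264.8, 150.6, 69.4, 112.1])]
follower [(np.float64(0.78), [282.
[... 761 characters left out ...]
, [194.2, 152.5, 79.8, 47.2])]
follower [(np.float64(0.64), [256.9, 202.2, 26.0, 27.5])]
rock [(np.float64(0.74), [368.3, 236.2, 29.4, 21.5])]
jar [(np.float64(0.67), [296.3, 136.2, 14.5, 23.3])]
loupe [(np.float64(0.69), [258.8, 198.0, 26.3, 32.8]), (np.float64(0.4), [347.9, 174.5, 15.8, 16.0])]
wrist 65.70646984690485 322.3142804280109 200.8616983328322 [[-0.    -0.971 -0.241  0.066]
 [ 1.    -0.     0.001 -0.   ]
 [-0.001 -0.241  0.971 -0.163]
 [ 0.     0.     0.     1.   ]]
plug1 []
clip1 [(np.float64(0.49), [0.4, 359.9, 13.7, 13.3]), (np.float64(0.41), [28.3, 373.1, 12.0, 4.8])]
magazine []
stand [(np.float64(0.82), [27.4, 359.1, 19.1, 17.1])]
tray []
follower []
rock []
jar []
loupe []
```

View pics/top0.png

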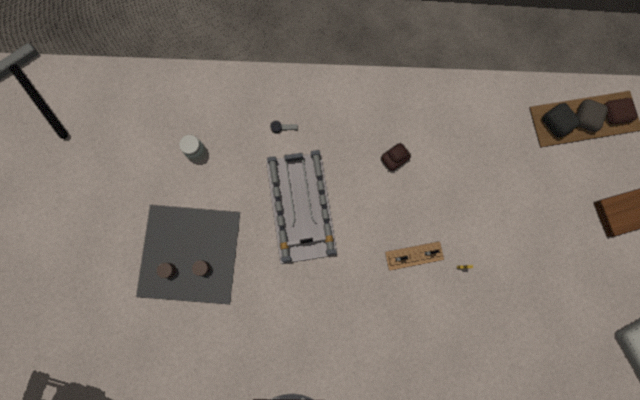

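View pics/side0.png

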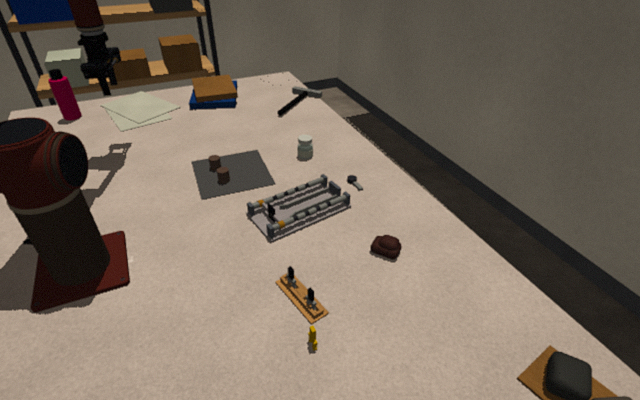

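View pics/wrist0.png

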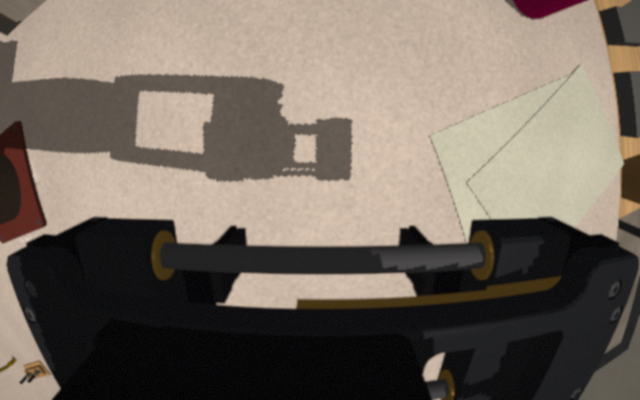

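Top view: two plugs at (167,270) and (201,268) on the tray. The black-tabbed clips stand at (400,258) and (432,253), and the yellow look-alike is at (464,267), off the stand. The follower is at (306,241), magazine centre (300,207), stop at the far end.

```bash
python3 - <<'E'
from h import *
np.set_printoptions(precision=3,suppress=True)
c=capture("top")
def rect(l,z,i=0):
    d=trace(l,c)[i]; m=d["mask"].astype(np.uint8); cs=max(cv2.findContours(m,0,1)[0],key=cv2.contourArea)[:,0]
    P=np.array([atz(c,u,v,z)[:2] for u,v in cs],np.float32); r=cv2.minAreaRect(P)
    print(l,round(d["conf"],2),np.round(r[0],4),np.round(r[1],3),round(r[2],1))
rect("magazine",.02);rect("tray",.003);rect("stand",.018);rect("rock",.03);rect("jar",.06);rect("loupe",.01)
for (u,v,z,n) in [(167,265,.045,"plug a"),(201,263,.045,"plug b"),(400,258,.04,"clipa"),(432,253,.04,"clipb"),(464,267,.01,"yellow"),(306,241,.055,"follower"),(295,157,.046,"stop"),(284,260,.046,"pedL"),(332,253,.046,"pedR"),(273,160,.046,"pedL far"),(317,154,.046,"pedRfar")]: print(n,atz(c,u,v,z))
E
```

```text
magazine 0.96 [ 0.587 -0.005] [0.29  0.153] 10.7
tray 0.91 [0.455 0.281] [0.24 0.24] 86.8
stand 0.87 [ 0.463 -0.305] [0.05  0.148] 11.8
rock 0.9 [ 0.725 -0.257] [0.054 0.074] 37.5
jar 0.68 [0.723 0.275] [0.076 0.051] 46.9
loupe 0.66 [0.804 0.051] [0.037 0.077] 1.9
plug a [0.422 0.32  0.045]
plug b [0.429 0.236 0.045]
clipa [ 0.454 -0.264  0.04 ]
clipb [ 0.468 -0.346  0.04 ]
yellow [ 0.436 -0.439  0.01 ]
follower [ 0.49  -0.024  0.055]
stop [0.709 0.011 0.046]
pedL [0.442 0.03  0.046]
pedR [ 0.462 -0.09   0.046]
pedL far [0.699 0.068 0.046]
pedRfar [ 0.719 -0.046  0.046]
```

```bash
cat >> h.py <<'E'
np.set_printoptions(precision=4,suppress=True)
def go(p,yaw=None,st=None):
    """print tool-frame shift to world TCP p; yaw = world heading (deg) of tool y"""
    st=st or read_state(); M=R.from_rotvec(st["ee_rot"]).as_matrix()
    h=np.degrees(np.arctan2(M[1,1],M[0,1])); d=M.T@(np.array(p)-st["position"])
    tilt=R.from_matrix(M).as_matrix()[:,2]
    rv=[0,0,0]
    if yaw is not None:
        a=np.radians(yaw-90); ydir=np.array([-np.sin(a),np.cos(a),0]); z=np.array([0,0,-1.]); x=np.cross(ydir,z)
        rv=R.from_matrix(M.T@np.stack([x,ydir,z],1)).as_rotvec(degrees=True)/6
    print("pos",st["position"],"heading",round(h,2),"zaxis",tilt,"shift",d,"turn units",np.array(rv),"t",round(st["time"],1))
E
python3 -c "
from h import *
go([.35,.28,.25],100)"
```

```text
pos [0.1491 0.607  0.2225] heading 76.21 zaxis [ 0. -0. -1.] shift [-0.2731 -0.2696 -0.0275] turn units [ 0.      0.0002 -3.9658] t 1.9
```

Request:
jog_arm(
  commands=[
    [[-0.27,-0.27,-0.03,0,0,-4,1],[-0.27,-0.27,-0.03,0,0,-4,1],[-0.27,-0.27,-0.03,0,0,-4,1],[-0.27,-0.27,-0.03,0,0,-4,1],[-0.27,-0.27,-0.03,0,0,-4,1],[-0.27,-0.27,-0.03,0,0,-4,1],[-0.27,-0.27,-0.03,0,0,-4,1],[-0.27,-0.27,-0.03,0,0,-4,1],[-0.27,-0.27,-0.03,0,0,-4,1],[-0.27,-0.27,-0.03,0,0,-4,1],[-0.27,-0.27,-0.03,0,0,-4,1],[-0.27,-0.27,-0.03,0,0,-4,1],[-0.27,-0.27,-0.03,0,0,-4,1],[-0.27,-0.27,-0.03,0,0,-4,1],[-0.27,-0.27,-0.03,0,0,-4,1],[-0.27,-0.27,-0.03,0,0,-4,1]],
  ],
)

```text
time: 3.18
position: [0.3462, 0.2812, 0.2523]
ee_rot: [0.282, -3.128, 0.0]
wrist_force: [0.2, -0.3, 0.3]
grip_width: 0.0872
grip_force: 0.0
```

```bash
python3 - <<'E'
from h import *
st=read_state(); go([.35,.28,.25],100,st)
c=capture("wrist"); save(c,"w1")
for d in trace("plug1",c): print(d["conf"],d["box"])
E
```

```text
pos [0.3462 0.2812 0.2523] heading 100.32 zaxis [-0.0005 -0.0001 -1.    ] shift [-0.0035 -0.0019  0.0023] turn units [-0.0002 -0.0047  0.0532] t 3.2
0.91 [266.1, 208.1, 33.1, 33.7]
0.65 [336.3, 209.0, 25.9, 37.3]
```

View pics/w1.png

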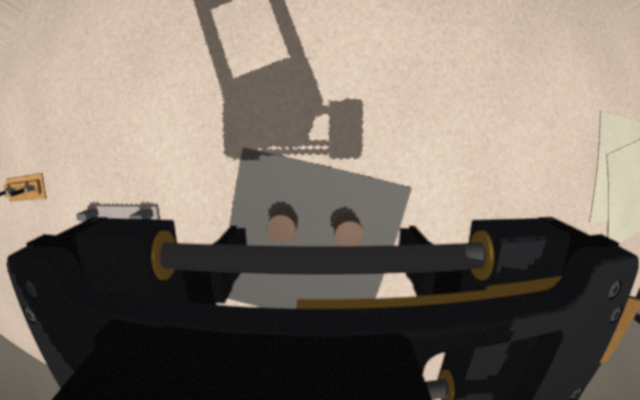

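The wrist view shows image-up towards the robot. The two plug tops are at (282,228) and (348,233) between the fingers, with no other plugs on the tray.

```bash
python3 - <<'E'
from h import *
st=read_state()
c=capture("wrist"); t=capture("top")
for k,cc in((c,st),(t,None)):
  for d in trace("plug1",k)[:2]:
    # fit: best plug position by IoU of silhouette
    m=d["mask"]; ys,xs=np.nonzero(m)
    p0=atz(k,xs.mean(),ys.mean(),.03,cc)[:2]
    a=np.linspace(0,2*np.pi,24); best=None
    def sil(p):
        pts=[proj(k,[p[0]+.019*np.cos(q),p[1]+.019*np.sin(q),z],cc) for z in(.003,.045) for q in a]
        im=np.zeros((400*4,640*4),np.uint8); cv2.fillConvexPoly(im,cv2.convexHull((np.array(pts)*4+2).astype(np.int32)),1); return cv2.resize(im,(640,400),interpolation=3)>0 if 0 else im
    mm=cv2.resize(m.astype(np.uint8),None,fx=4,fy=4,interpolation=0)
    from scipy.optimize import minimize
    f=lambda p:-(sil(p)&mm).sum()/(sil(p)|mm).sum()
    r=minimize(f,p0,method="Nelder-Mead",options=dict(initial_simplex=[p0,p0+[.008,0],p0+[0,.008]],xatol=2e-4))
    print(d["conf"],r.x,r.fun)
E
```

```text
0.71 [0.4285 0.3739] 0.0
0.58 [0.4373 0.2883] 0.0
0.79 [0.4642 0.2609] 0.0
0.79 [0.4576 0.3467] 0.0<stdin>:15: RuntimeWarning: overflow encountered in scalar negative
```

```bash
cat >> h.py <<'E'
from scipy.optimize import minimize
def fitplug(k,m,st=None,z0=.003):
    ys,xs=np.nonzero(m); p0=atz(k,xs.mean(),ys.mean(),.03+z0,st)[:2]; a=np.linspace(0,2*np.pi,24)
    mm=cv2.resize(m.astype(np.uint8),None,fx=4,fy=4,interpolation=0)>0
    def f(p):
        pts=np.array([proj(k,[p[0]+.019*np.cos(q),p[1]+.019*np.sin(q),z],st) for z in(z0,z0+.042) for q in a],np.float32)
        im=np.zeros(mm.shape,np.uint8); cv2.fillConvexPoly(im,cv2.convexHull((pts*4+2).astype(np.int32)),1); im=im>0
        return -float((im&mm).sum())/float((im|mm).sum())
    r=minimize(f,p0,method="Nelder-Mead",options=dict(initial_simplex=[p0,p0+[.008,0],p0+[0,.008]],xatol=2e-4)); return r.x,-r.fun
def plugs(names=("wrist","top")):
    for n in names:
        st=read_state(); k=capture(n)
        for d in trace("plug1",k): print(n,round(d["conf"],2),d["box"],*fitplug(k,d["mask"],st))
E
python3 -c "
from h import *
plugs()"
```

```text
wrist 0.96 [335.7, 211.4, 27.4, 30.3] [0.4094 0.3276] 0.9105233930306816
wrist 0.69 [266.7, 206.1, 31.3, 36.1] [0.4175 0.2408] 0.9553875493801934
top 0.64 [155.3, 261.8, 21.1, 16.0] [0.4106 0.3282] 0.9225791541483707
top 0.53 [191.4, 259.5, 19.8, 16.3] [0.4177 0.2408] 0.930832927423283
```

```bash
python3 -c "
from h import *
go([.65,-.02,.25],100)"
```

```text
pos [0.3469 0.2803 0.2526] heading 100.2 zaxis [ 0.0001  0.     -1.    ] shift [-0.2451 -0.3492  0.0026] turn units [0.0002 0.0009 0.0326] t 3.7
```

Request:
jog_arm(
  commands=[
    [[-0.245,-0.35,0,0,0,0,1],[-0.245,-0.35,0,0,0,0,1],[-0.245,-0.35,0,0,0,0,1],[-0.245,-0.35,0,0,0,0,1],[-0.245,-0.35,0,0,0,0,1],[-0.245,-0.35,0,0,0,0,1],[-0.245,-0.35,0,0,0,0,1],[-0.245,-0.35,0,0,0,0,1],[-0.245,-0.35,0,0,0,0,1],[-0.245,-0.35,0,0,0,0,1],[-0.245,-0.35,0,0,0,0,1],[-0.245,-0.35,0,0,0,0,1],[-0.245,-0.35,0,0,0,0,1],[-0.245,-0.35,0,0,0,0,1],[-0.245,-0.35,0,0,0,0,1],[-0.245,-0.35,0,0,0,0,1]],
  ],
)

```text
time: 5.02
position: [0.6494, -0.0192, 0.2532]
ee_rot: [-0.282, 3.128, 0.0]
wrist_force: [-0.2, 1.0, 0.2]
grip_width: 0.0871
grip_force: 0.0
```

```bash
python3 - <<'E'
from h import *
st=read_state(); print(st["position"],st["ee_rot"])
c=capture("wrist"); save(c,"w2",(200,40,250,187),3.2)
for l in("magazine","follower","rod_left","clip1","stand"):
    for d in trace(l,c): print(l,d["conf"],d["box"])
E
```

```text
[ 0.6494 -0.0192  0.2532] [-0.2821  3.1283  0.0001]
magazine 0.9 [283.6, 20.5, 113.5, 218.4]
follower 0.58 [283.3, 46.5, 114.0, 11.1]
rod_left 0.64 [283.0, 18.1, 116.9, 222.5]
rod_left 0.52 [284.3, 45.8, 111.2, 10.2]
clip1 0.67 [107.5, 20.3, 30.7, 10.6]
clip1 0.62 [151.1, 0.2, 28.9, 17.6]
clip1 0.58 [75.0, 1.5, 29.1, 13.4]
stand 0.96 [112.8, 2.5, 86.5, 46.8]
stand 0.45 [280.2, 20.6, 120.9, 220.1]
```

View pics/w2.png

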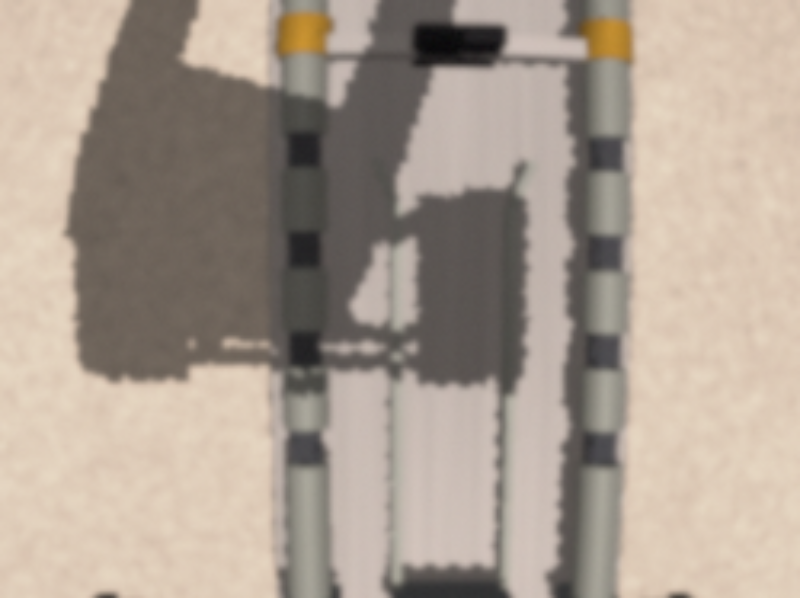

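The crop shows both rods with four dark necks each: right rod at crop x≈305 and left rod at x≈604, with crop y≈150, 250, 350 and 450. The brass hubs and black follower plate are at the top, around y≈38.

```bash
cat > mag.py <<'E'
from h import *
from scipy.optimize import least_squares
def fitmag(c,st,pts,z=.040):
    r=least_squares(lambda p: np.concatenate([np.array(proj(c,[p[0]+np.cos(p[2])*x-np.sin(p[2])*y,p[1]+np.sin(p[2])*x+np.cos(p[2])*y,z],st))-(u,v) for (u,v,x,y) in pts]),[.61,0,.17])
    return r.x,np.round(r.fun,2)
E
python3 - <<'E'
from mag import *
st=read_state(); c=capture("wrist")
gx=[-.0765,-.0385,-.0005,.0375]
A=[(305,148),(305,249),(306,349),(307,449)];B=[(606,153),(605,252),(603,351),(601,450)]
pts=[(200+u/3.2-.35,40+v/3.2-.35,x,y) for L,y in((A,-.058),(B,.058)) for (u,v),x in zip(L,gx)]
p,e=fitmag(c,st,pts); print(p,np.degrees(p[2]),e)
# top-camera check
t=capture("top")
M=lambda x,y,z:[p[0]+np.cos(p[2])*x-np.sin(p[2])*y,p[1]+np.sin(p[2])*x+np.cos(p[2])*y,z]
print([np.round(proj(t,M(x,y,.046)),1) for x,y in((-.155,.058),(-.155,-.058),(.107,.058),(.107,-.058))])
save(t,"t2",(255,140,90,130),5)
# follower position: crop plate bottom edge row ~62(front top z .058), hub front/back
for (u,v,z) in((460,60,.058),(303,13,.045),(303,52,.045),(607,19,.045),(607,60,.045)):
    P=atz(c,200+u/3.2,40+v/3.2,z,st)[:2]-p[:2]; print(np.array([[np.cos(p[2]),np.sin(p[2])],[-np.sin(p[2]),np.cos(p[2])]])@P)
E
```

```text
[ 0.6089 -0.0029  0.1786] 10.232560560989096 [-0.97  0.55 -0.87  0.04 -0.9   0.   -0.74 -0.5   0.94  0.43  1.04  0.15
  1.03  0.01  0.6  -0.59]
[array([285.3, 258.2]), array([330.9, 251.1]), array([271.1, 158.3]), array([315., 152.])]
[-0.107   0.0004]
[-0.1287 -0.0569]
[-0.1132 -0.0568]
[-0.1288  0.0571]
[-0.1123  0.0568]
```

```bash
python3 -c "
from h import *
plugs(['top'])
go([.4175,.2408,.15],100.2);go([.4175,.2408,.02],100.2)"
```

```text
top 0.81 [191.4, 258.8, 19.6, 17.0] [0.4175 0.2405] 0.9422255714644562
top 0.68 [157.8, 260.4, 17.3, 19.2] [0.4118 0.327 ] 0.8883785025264125
top 0.53 [325.4, 236.1, 7.7, 5.1] [ 0.4951 -0.0769] 0.17633711507293354
pos [ 0.65   -0.0207  0.2525] heading 100.2 zaxis [-0.  0. -1.] shift [0.1825 0.2985 0.1026] turn units [ 0.0001 -0.0001  0.0005] t 5.5
pos [ 0.65   -0.0207  0.2525] heading 100.2 zaxis [-0.  0. -1.] shift [0.1825 0.2985 0.2326] turn units [ 0.0001 -0.0001  0.0005] t 5.5
```

Request:
jog_arm(
  commands=[
    [[0.1825,0.2985,0.1,0,0,0,0.7],[0.1825,0.2985,0.1,0,0,0,0.7],[0.1825,0.2985,0.1,0,0,0,0.7],[0.1825,0.2985,0.1,0,0,0,0.7],[0.1825,0.2985,0.1,0,0,0,0.7],[0.1825,0.2985,0.1,0,0,0,0.7],[0.1825,0.2985,0.1,0,0,0,0.7],[0.1825,0.2985,0.1,0,0,0,0.7],[0.1825,0.2985,0.1,0,0,0,0.7],[0.1825,0.2985,0.1,0,0,0,0.7],[0.1825,0.2985,0.1,0,0,0,0.7],[0.1825,0.2985,0.1,0,0,0,0.7],[0.1825,0.2985,0.1,0,0,0,0.7],[0.1825,0.2985,0.13,0,0,0,0.7],[0.1825,0.2985,0.15,0,0,0,0.7],[0.1825,0.2985,0.15,0,0,0,0.7],[0.1825,0.2985,0.15,0,0,0,0.7]],
  ],
)

```text
time: 6.93
position: [0.4175, 0.2396, 0.102]
ee_rot: [0.276, -3.127, 0.001]
wrist_force: [0.4, -0.4, 0.3]
grip_width: 0.0605
grip_force: 0.0
```

```bash
python3 - <<'E'
from h import *
st=read_state();c=capture("wrist"); save(c,"w3",(170,140,320,170),2.4)
for d in trace("plug1",c): print(d["conf"],d["box"],fitplug(c,d["mask"],st))
go([.4175,.2408,.02],100.2)
E
```

```text
0.97 [400.1, 187.1, 53.2, 59.2] (array([0.409 , 0.3265]), np.float64(0.774612627806472))
0.68 [298.5, 180.8, 51.2, 57.8] (array([0.4171, 0.2406]), np.float64(0.9574787393696849))
pos [0.419  0.2406 0.104 ] heading 100.13 zaxis [ 0.0018  0.0006 -1.    ] shift [0.0016 0.0005 0.084 ] turn units [ 0.0027  0.0178 -0.0113] t 7.0
```

View pics/w3.png

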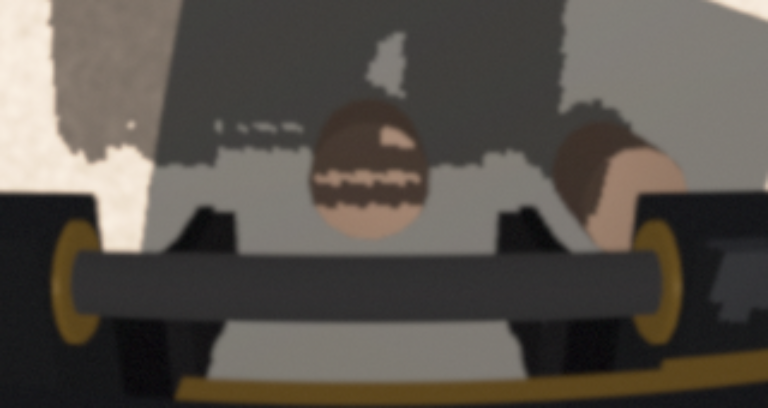

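The plug is centred between the fingers at crop (368,170), so I'll descend, grip it and lift.

Request:
jog_arm(
  commands=[
    [[0,0,0.03,0,0,0,0.7],[0.001,0,0.06,0,0,0,0.7],[0.001,0,0.08,0,0,0,0.7],[0.001,0,0.083,0,0,0,0.7],[0.001,0,0.083,0,0,0,0.7],[0.001,0,0.083,0,0,0,0.3],[0.001,0,0.083,0,0,0,0.3],[0.001,0,0.083,0,0,0,0.3],[0.001,0,0.083,0,0,0,0.3],[0.001,0,0.083,0,0,0,0.3],[0.001,0,0.05,0,0,0,0.3],[0.001,0,0,0,0,0,0.3],[0.001,0,0,0,0,0,0.3],[0.001,0,0,0,0,0,0.3]],
  ],
  newtons=15,
)

```text
time: 8.2
position: [0.4195, 0.2418, 0.1066]
ee_rot: [-0.279, 3.121, 0.003]
wrist_force: [0.2, -0.5, -1.7]
grip_width: 0.0371
grip_force: 15.0
```

```bash
cat >> mag.py <<'E'
P=[0.6089,-0.0029,np.radians(10.23)]
def W(x,y,z): return [P[0]+np.cos(P[2])*x-np.sin(P[2])*y,P[1]+np.sin(P[2])*x+np.cos(P[2])*y,z]
def inM(p): d=np.array(p[:2])-P[:2]; return np.array([[np.cos(P[2]),np.sin(P[2])],[-np.sin(P[2]),np.cos(P[2])]])@d
E
python3 -c "
from mag import *
go(W(-.07,0,.10),100.23);go(W(-.07,0,.03),100.23)"
```

```text
pos [0.4195 0.2418 0.1066] heading 100.21 zaxis [ 0.0076  0.0029 -1.    ] shift [-0.073  -0.2744  0.0067] turn units [ 0.0141  0.0759 -0.0032] t 8.2
pos [0.4195 0.2418 0.1066] heading 100.21 zaxis [ 0.0076  0.0029 -1.    ] shift [-0.0724 -0.2745  0.0767] turn units [ 0.0141  0.0759 -0.0032] t 8.2
```

Request:
jog_arm(
  commands=[
    [[-0.073,-0.2745,0,0,0,0,0.3],[-0.073,-0.2745,0,0,0,0,0.3],[-0.073,-0.2745,0,0,0,0,0.3],[-0.073,-0.2745,0,0,0,0,0.3],[-0.073,-0.2745,0,0,0,0,0.3],[-0.073,-0.2745,0,0,0,0,0.3],[-0.073,-0.2745,0,0,0,0,0.3],[-0.073,-0.2745,0,0,0,0,0.3],[-0.073,-0.2745,0,0,0,0,0.3],[-0.073,-0.2745,0,0,0,0,0.3],[-0.073,-0.2745,0,0,0,0,0.3],[-0.073,-0.2745,0,0,0,0,0.3]],
  ],
)

```text
time: 9.2
position: [0.5361, -0.0152, 0.1018]
ee_rot: [0.282, -3.128, -0.001]
wrist_force: [-0.1, -0.3, -1.4]
grip_width: 0.0374
grip_force: 15.0
```

```bash
python3 - <<'E'
from mag import *
st=read_state();c=capture("wrist"); save(c,"w4",(170,100,320,210),2.4)
go(W(-.07,0,.032),100.23,st)
print(inM(st["position"]))
E
```

```text
pos [ 0.5361 -0.0152  0.1018] heading 100.31 zaxis [-0.0013  0.0004 -1.    ] shift [-0.004  -0.0008  0.0698] turn units [ 0.0064 -0.0117  0.0127] t 9.2
[-0.0739  0.0008]
```

View pics/w4.png

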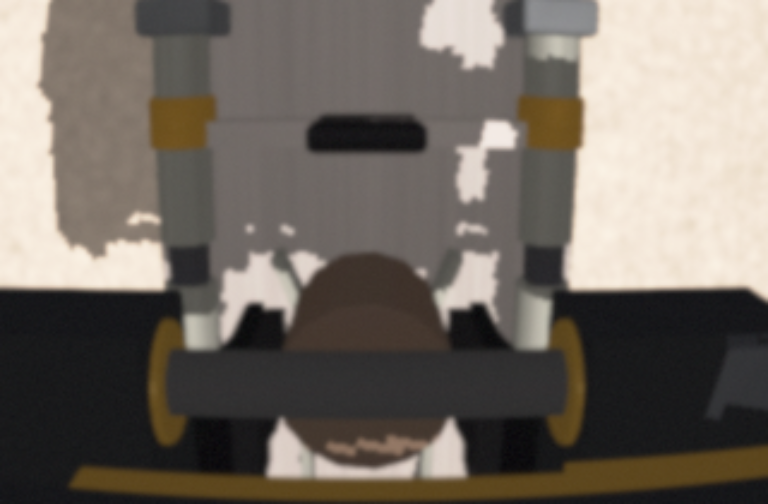

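The plug is centred between the rods (rods at crop x 190 and 545, plug at 367), with the flared mouth just below it. I'll lower it.

Request:
jog_arm(
  commands=[
    [[-0.004,-0.001,0.03,0,0,0,0.3],[-0.004,-0.001,0.06,0,0,0,0.3],[-0.004,-0.001,0.068,0,0,0,0.3],[-0.004,-0.001,0.071,0,0,0,0.3],[-0.004,-0.001,0.073,0,0,0,0.3],[-0.004,-0.001,0.073,0,0,0,0.3],[-0.004,-0.001,0.073,0,0,0,0.3]],
  ],
)

```text
time: 9.83
position: [0.5424, -0.017, 0.0312]
ee_rot: [-0.28, 3.127, -0.001]
wrist_force: [-0.1, 0.0, -1.1]
grip_width: 0.0377
grip_force: 15.0
```

```bash
python3 - <<'E'
from mag import *
st=read_state(); print(st["wrist_force"],st["position"],st["grip_width"])
print(inM(st["position"])); go(W(-.01,0,.028),100.23,st)
E
```

```text
[-0.0539  0.0485 -1.1154] [ 0.5424 -0.017   0.0312] 0.037656006186375685
[-0.068  -0.0021]
pos [ 0.5424 -0.017   0.0312] heading 100.22 zaxis [ 0.0026 -0.0005 -1.    ] shift [-0.0579  0.0021  0.0033] turn units [-0.0087  0.0237 -0.0017] t 9.8
```

Request:
jog_arm(
  commands=[
    [[0,0.002,0.002,0,0,0,0.3],[0,0.002,0.004,0,0,0,0.3],[0,0.002,0.004,0,0,0,0.3]],
  ],
)

```text
time: 10.08
position: [0.5421, -0.0149, 0.0273]
ee_rot: [-0.279, 3.127, -0.001]
wrist_force: [-0.9, 1.5, 6.6]
grip_width: 0.0376
grip_force: 15.0
```

Request:
jog_arm(
  commands=[
    [[0,0,0,0,0,0,0.3],[-0.005,0,0,0,0,0,0.3],[-0.01,0,0,0,0,0,0.3],[-0.015,0,0,0,0,0,0.3],[-0.02,0,0,0,0,0,0.3],[-0.025,0,0,0,0,0,0.3],[-0.03,0,0,0,0,0,0.3],[-0.035,0,0,0,0,0,0.3],[-0.04,0,0,0,0,0,0.3],[-0.045,0,0,0,0,0,0.3],[-0.05,0,0,0,0,0,0.3],[-0.05,0,0,0,0,0,0.3]],
  ],
  newtons=4,
)

```text
time: 11.08
position: [0.5913, -0.0059, 0.0254]
ee_rot: [-0.279, 3.127, -0.0]
wrist_force: [1.9, -0.8, 1.8]
grip_width: 0.0382
grip_force: 4.0
```

```bash
python3 - <<'E'
from mag import *
st=read_state(); print(st["wrist_force"],st["grip_width"],st["grip_force"])
print(inM(st["position"])); go(W(-.02,0,.028),100.23,st)
c=capture("wrist"); save(c,"w5",(170,100,320,210),2.4)
E
```

```text
[ 1.9347 -0.779   1.7981] 0.03815151057496505 4.001244580722414
[-0.0178  0.0002]
pos [ 0.5913 -0.0059  0.0254] heading 100.2 zaxis [ 0.0018  0.0001 -1.    ] shift [ 0.0022 -0.0002 -0.0026] turn units [-0.0017  0.017  -0.0044] t 11.1
```

View pics/w5.png

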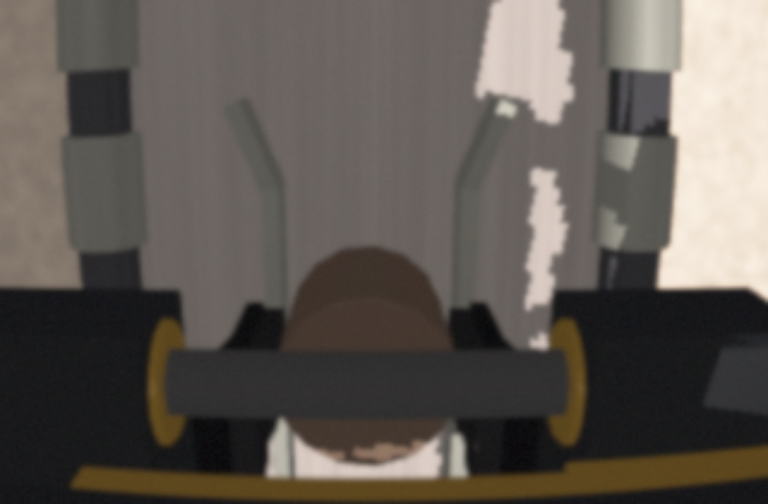

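The first plug stands in the lane between the rails. I'll release, rise and look for the second plug.

Request:
jog_arm(
  commands=[
    [[0,0,-0.001,0,0,0,0.58],[0,0,-0.001,0,0,0,0.58],[0,0,-0.001,0,0,0,0.58],[0,0,-0.03,0,0,0,0.58],[0,0,-0.07,0,0,0,0.58],[0,0,-0.1,0,0,0,0.65],[0,0,-0.1,0,0,0,0.65],[0,0,-0.1,0,0,0,0.65]],
  ],
)

```text
time: 11.8
position: [0.5918, -0.0064, 0.1284]
ee_rot: [-0.279, 3.124, -0.002]
wrist_force: [-0.2, -0.2, -0.2]
grip_width: 0.056
grip_force: 0.0
```

```bash
python3 - <<'E'
from mag import *
plugs(['top'])
go([.41,.3275,.11],100.23)
E
```

```text
top 0.56 [291.9, 203.0, 15.5, 9.5] [ 0.5822 -0.0068] 0.4481059439482599
top 0.39 [272.9, 201.6, 64.6, 56.2] [ 0.5293 -0.01  ] 0.12314929056138187
pos [ 0.5892 -0.006   0.1247] heading 100.2 zaxis [-0.0011  0.0002 -1.    ] shift [0.1173 0.36   0.015 ] turn units [ 0.0036 -0.01   -0.0052] t 11.9
```

```bash
python3 - <<'E'
from mag import *
c=capture('top'); save(c,"t6",(120,140,240,180),3.3)
for n in("top","side"): plugs([n])
E
```

```text
top 0.64 [155.5, 261.3, 20.3, 17.0] [0.4123 0.3277] 0.8448598130841122
top 0.46 [296.0, 202.7, 11.8, 9.4] [ 0.5795 -0.0089] 0.3111111111111111
side 0.76 [296.8, 194.4, 10.3, 17.0] [ 0.5907 -0.0008] 0.8055785694559514
side 0.52 [208.8, 155.8, 13.1, 11.2] [0.411  0.3297] 0.762022630834512
```

View pics/t6.png

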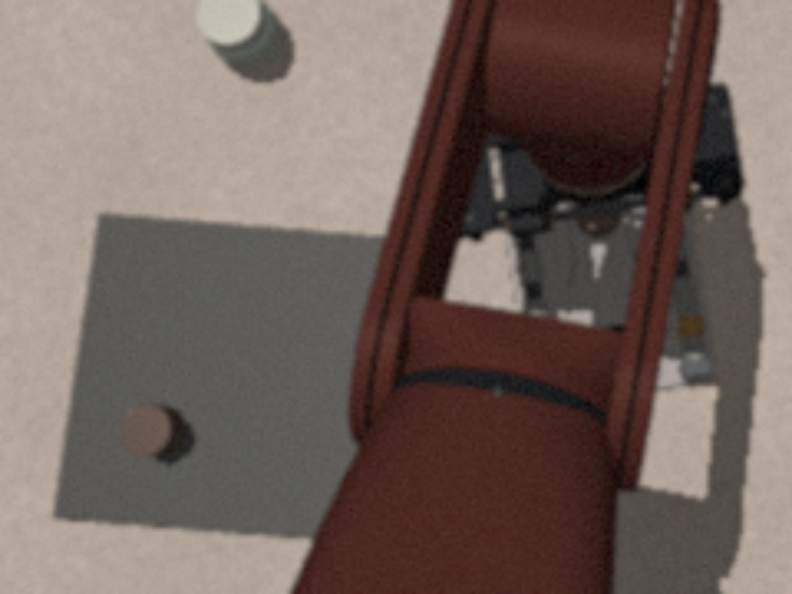

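The picture shows the second plug still at crop (150,430) on the tray, which puts it at about (0.410, 0.328). I'll fetch it.

Request:
jog_arm(
  commands=[
    [[0.117,0.36,0.015,0,0,0,0.7],[0.117,0.36,0.015,0,0,0,0.7],[0.117,0.36,0.015,0,0,0,0.7],[0.117,0.36,0.015,0,0,0,0.7],[0.117,0.36,0.015,0,0,0,0.7],[0.117,0.36,0.015,0,0,0,0.7],[0.117,0.36,0.015,0,0,0,0.7],[0.117,0.36,0.015,0,0,0,0.7],[0.117,0.36,0.015,0,0,0,0.7],[0.117,0.36,0.015,0,0,0,0.7],[0.117,0.36,0.015,0,0,0,0.7],[0.117,0.36,0.015,0,0,0,0.7],[0.117,0.36,0.015,0,0,0,0.7],[0.117,0.36,0.015,0,0,0,0.7]],
  ],
)

```text
time: 13.32
position: [0.4119, 0.3262, 0.1104]
ee_rot: [0.276, -3.129, 0.001]
wrist_force: [-0.1, -0.5, 0.3]
grip_width: 0.0611
grip_force: 0.0
```

```bash
python3 - <<'E'
from mag import *
st=read_state();c=capture("wrist")
for d in trace("plug1",c):
    p=fitplug(c,d["mask"],st); print(d["conf"],p)
    go([*p[0],.02],100.23,st)
E
```

```text
0.85 (array([0.4095, 0.3277]), np.float64(0.9614655538265667))
pos [0.4119 0.3262 0.1104] heading 100.08 zaxis [-0.0001 -0.0004 -1.    ] shift [0.0021 0.0019 0.0904] turn units [-0.0037 -0.0013 -0.0243] t 13.3
```

Request:
jog_arm(
  commands=[
    [[0.001,0.001,0.03,0,0,0,0.7],[0.002,0.002,0.06,0,0,0,0.7],[0.002,0.002,0.085,0,0,0,0.7],[0.002,0.002,0.09,0,0,0,0.7],[0.002,0.002,0.09,0,0,0,0.7],[0.002,0.002,0.09,0,0,0,0.3],[0.002,0.002,0.09,0,0,0,0.3],[0.002,0.002,0.09,0,0,0,0.3],[0.002,0.002,0.09,0,0,0,0.3],[0.002,0.002,0.09,0,0,0,0.3],[0.002,0.002,0.05,0,0,0,0.3],[0.002,0.002,0,0,0,0,0.3],[0.002,0.002,0,0,0,0,0.3],[0.002,0.002,0,0,0,0,0.3]],
  ],
  newtons=15,
)

```text
time: 14.58
position: [0.4116, 0.3309, 0.115]
ee_rot: [-0.279, 3.121, 0.006]
wrist_force: [0.5, 0.9, -0.7]
grip_width: 0.0375
grip_force: 15.0
```

```bash
python3 -c "
from mag import *
plugs(['side'])
go(W(-.073,0,.11),100.23)"
```

```text
side 0.59 [294.9, 194.9, 10.9, 17.9] [0.594 0.003] 0.7158836689038032
side 0.54 [202.9, 133.7, 15.3, 13.4] [0.431  0.4993] 0.48135735232509425
pos [0.4085 0.329  0.1103] heading 100.21 zaxis [ 0.0002  0.0001 -1.    ] shift [-0.0654 -0.3622  0.0003] turn units [ 0.001   0.0023 -0.0036] t 14.7
```

Request:
jog_arm(
  commands=[
    [[-0.065,-0.362,0,0,0,0,0.3],[-0.065,-0.362,0,0,0,0,0.3],[-0.065,-0.362,0,0,0,0,0.3],[-0.065,-0.362,0,0,0,0,0.3],[-0.065,-0.362,0,0,0,0,0.3],[-0.065,-0.362,0,0,0,0,0.3],[-0.065,-0.362,0,0,0,0,0.3],[-0.065,-0.362,0,0,0,0,0.3],[-0.065,-0.362,0,0,0,0,0.3],[-0.065,-0.362,0,0,0,0,0.3],[-0.065,-0.362,0,0,0,0,0.3],[-0.065,-0.362,0,0,0,0,0.3],[-0.065,-0.362,0,0,0,0,0.3],[-0.065,-0.362,0,0,0,0,0.3]],
  ],
)

```text
time: 15.85
position: [0.5358, -0.0142, 0.1097]
ee_rot: [0.282, -3.127, -0.001]
wrist_force: [0.2, -0.1, -0.7]
grip_width: 0.0381
grip_force: 15.0
```

```bash
python3 -c "
from mag import *
go(W(-.071,0,.028),100.23)"
```

```text
pos [ 0.5358 -0.0142  0.1097] heading 100.31 zaxis [-0.0017  0.0005 -1.    ] shift [-0.003  -0.002   0.0816] turn units [ 0.0079 -0.0151  0.0136] t 15.8
```

Request:
jog_arm(
  commands=[
    [[-0.003,-0.001,0.03,0,0,0,0.3],[-0.003,-0.001,0.06,0,0,0,0.3],[-0.003,-0.001,0.075,0,0,0,0.3],[-0.003,-0.001,0.079,0,0,0,0.3],[-0.003,-0.001,0.081,0,0,0,0.3],[-0.003,-0.001,0.082,0,0,0,0.3],[-0.003,-0.001,0.082,0,0,0,0.3],[-0.003,-0.001,0.082,0,0,0,0.3]],
  ],
)

```text
time: 16.52
position: [0.5407, -0.0159, 0.0294]
ee_rot: [-0.28, 3.127, -0.001]
wrist_force: [-0.0, 0.1, -0.8]
grip_width: 0.0377
grip_force: 15.0
```

```bash
python3 -c "
from mag import *
s=read_state();print(inM(s['position']),s['wrist_force']);go(W(-.07,0,.028),100.23,s)"
```

```text
[-0.0694 -0.0007] [-0.0319  0.0707 -0.8174]
pos [ 0.5407 -0.0159  0.0294] heading 100.24 zaxis [ 0.0017 -0.0003 -1.    ] shift [0.0006 0.0007 0.0014] turn units [-0.0057  0.0155  0.0014] t 16.5
```

Next I'll lower the last 2 mm, soften the grip, and drag it 25 mm into the lane until it meets the first plug. Then release and rise.

Request:
jog_arm(
  commands=[
    [[0,0.001,0.001,0,0,0,0.3],[0,0.001,0.002,0,0,0,0.3],[0,0.001,0.002,0,0,0,0.3]],
  ],
)

```text
time: 16.77
position: [0.541, -0.0155, 0.0287]
ee_rot: [-0.279, 3.127, -0.002]
wrist_force: [-3.4, -0.7, 10.3]
grip_width: 0.0375
grip_force: 15.0
```

Request:
jog_arm(
  commands=[
    [[0,0,0,0,0,0,0.3],[-0.005,0,0,0,0,0,0.3],[-0.01,0,0,0,0,0,0.3],[-0.015,0,0,0,0,0,0.3],[-0.02,0,0,0,0,0,0.3],[-0.025,0,0,0,0,0,0.3],[-0.025,0,0,0,0,0,0.3],[-0.025,0,-0.001,0,0,0,0.58],[-0.025,0,-0.001,0,0,0,0.58],[-0.025,0,-0.001,0,0,0,0.58],[-0.025,0,-0.03,0,0,0,0.58],[-0.025,0,-0.07,0,0,0,0.58],[-0.025,0,-0.09,0,0,0,0.58],[-0.025,0,-0.09,0,0,0,0.58],[-0.025,0,-0.09,0,0,0,0.58]],
  ],
  newtons=4,
)

```text
time: 18.02
position: [0.5656, -0.0109, 0.1182]
ee_rot: [-0.279, 3.125, -0.001]
wrist_force: [0.2, -0.3, -0.3]
grip_width: 0.0505
grip_force: 0.0
```

```bash
python3 -c "
from mag import *
s=read_state();print(inM(s['position']));go(W(-.155,0,.12),100.23,s)
c=capture('wrist'); save(c,'w7',(170,100,320,210),2.4)
for d in trace('follower',c): print(d['conf'],d['box'])"
```

```text
[-0.0441 -0.0002]
pos [ 0.5656 -0.0109  0.1182] heading 100.2 zaxis [ 0.0038 -0.0005 -1.    ] shift [ 0.1109  0.0001 -0.0022] turn units [-0.0113  0.0345 -0.005 ] t 18.0
0.92 [234.5, 100.4, 175.5, 17.7]
0.5 [233.6, 65.0, 180.4, 234.6]
```

View pics/w7.png

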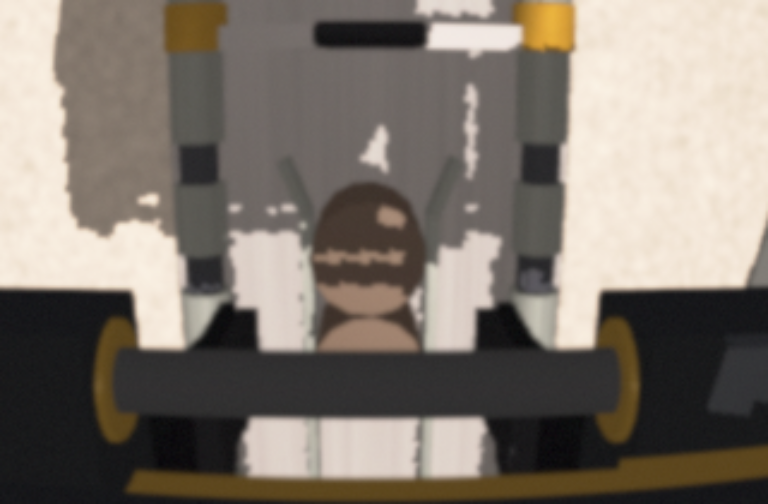

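Both plugs are in the lane in contact (crop (368,250) and (368,335)), and the follower is behind them at (368,35). Next I'll shut the fingers, move behind the follower and descend.

Request:
jog_arm(
  commands=[
    [[0.04,0,-0.002,0,0,0,0],[0.08,0,-0.002,0,0,0,0],[0.103,0,-0.002,0,0,0,0],[0.103,0,-0.002,0,0,0,0],[0.103,0,-0.002,0,0,0,0],[0.103,0,-0.002,0,0,0,0],[0.103,0,-0.002,0,0,0,0],[0.103,0,-0.002,0,0,0,0]],
  ],
  newtons=20,
)

```text
time: 18.78
position: [0.4637, -0.0289, 0.1184]
ee_rot: [-0.28, 3.129, 0.0]
wrist_force: [0.5, 0.7, -0.3]
grip_width: 0.0059
grip_force: 0.0
```

```bash
python3 -c "
from mag import *
s=read_state();print(inM(s['position']),s['grip_width']);go(W(-.15,0,.042),100.23,s)
c=capture('wrist')
r=lambda u,v,z: inM(atz(c,u,v,z,s))
for d in trace('follower',c): 
  x,y,w,h=d['box'];print(d['conf'],d['box'],r(x+w/2,y,.058),r(x+w/2,y+h,.058))"
```

```text
[-0.1475  0.0002] 0.005920847151340692
pos [ 0.4637 -0.0289  0.1184] heading 100.22 zaxis [ 0.      0.0001 -1.    ] shift [ 0.0025 -0.0002  0.0764] turn units [ 0.0006  0.0002 -0.0019] t 18.8
0.77 [319.5, 227.9, 8.2, 15.9] [-0.1367  0.0015] [-0.1237  0.0015]
0.2 [236.8, 183.1, 175.4, 99.2] [-0.1713  0.0021] [-0.0895  0.0023]
0.15 [62.3, 148.6, 48.9, 15.3] [-0.2061 -0.2098] [-0.1923 -0.2116]
```

Request:
jog_arm(
  commands=[
    [[0.006,0,0.03,0,0,0,0],[0.006,0,0.06,0,0,0,0],[0.006,0,0.074,0,0,0,0],[0.006,0,0.076,0,0,0,0],[0.006,0,0.076,0,0,0,0],[0.006,0,0.076,0,0,0,0]],
  ],
)

```text
time: 19.38
position: [0.4581, -0.0302, 0.0434]
ee_rot: [-0.28, 3.128, -0.001]
wrist_force: [-0.2, 0.4, -0.6]
grip_width: 0.0004
grip_force: 0.0
```

```bash
python3 -c "
from mag import *
s=read_state();print(inM(s['position']),s['grip_width'],s['wrist_force']);go(W(-.01,0,.042),100.23,s)"
```

```text
[-0.1533 -0.    ] 0.00042863412956722544 [-0.2341  0.431  -0.6401]
pos [ 0.4581 -0.0302  0.0434] heading 100.22 zaxis [ 0.0012 -0.0003 -1.    ] shift [-0.1433  0.0001  0.0016] turn units [-0.0046  0.0104 -0.0023] t 19.4
```

Push forward steadily to x≈-0.015, at 8 mm per row.

Request:
jog_arm(
  commands=[
    [[-0.008,0,0,0,0,0,0],[-0.016,0,0,0,0,0,0],[-0.024,0,0,0,0,0,0],[-0.032,0,0,0,0,0,0],[-0.04,0,0,0,0,0,0],[-0.048,0,0,0,0,0,0],[-0.056,0,0,0,0,0,0],[-0.064,0,0,0,0,0,0],[-0.072,0,0,0,0,0,0],[-0.08,0,0,0,0,0,0],[-0.088,0,0,0,0,0,0],[-0.096,0,0,0,0,0,0],[-0.104,0,0,0,0,0,0],[-0.112,0,0,0,0,0,0],[-0.12,0,0,0,0,0,0],[-0.128,0,0,0,0,0,0],[-0.136,0,0,0,0,0,0],[-0.138,0,0,0,0,0,0],[-0.138,0,0,0,0,0,0]],
  ],
)

```text
time: 20.97
position: [0.5943, -0.0054, 0.0427]
ee_rot: [-0.28, 3.127, -0.0]
wrist_force: [0.1, 0.1, 0.1]
grip_width: 0.0007
grip_force: 0.0
```

```bash
python3 -c "
from mag import *
s=read_state();print(inM(s['position']),s['grip_width'],s['wrist_force']);go(W(.0065,0,.042),100.23,s)"
```

```text
[-0.0149  0.0001] 0.0007375341917204611 [0.0761 0.0704 0.1187]
pos [ 0.5943 -0.0054  0.0427] heading 100.21 zaxis [ 0.0019 -0.     -1.    ] shift [-0.0214 -0.0001  0.0007] turn units [-0.0032  0.0177 -0.0026] t 21.0
```

Request:
jog_arm(
  commands=[
    [[-0.004,0,0,0,0,0,0],[-0.008,0,0,0,0,0,0],[-0.012,0,0,0,0,0,0],[-0.015,0,0,0,0,0,0],[-0.017,0,0,0,0,0,0],[-0.019,0,0,0,0,0,0]],
  ],
)

```text
time: 21.47
position: [0.6117, -0.0022, 0.0425]
ee_rot: [0.279, -3.129, 0.0]
wrist_force: [-4.0, -1.3, 1.7]
grip_width: 0.0006
grip_force: 2.0
```

```bash
python3 -c "
from mag import *
s=read_state();print(inM(s['position']),s['wrist_force'])
c=capture('wrist'); save(c,'w8',(170,100,320,210),2.4)
"
```

```text
[0.0029 0.0002] [-3.9825 -1.2869  1.6715]
```

View pics/w8.png

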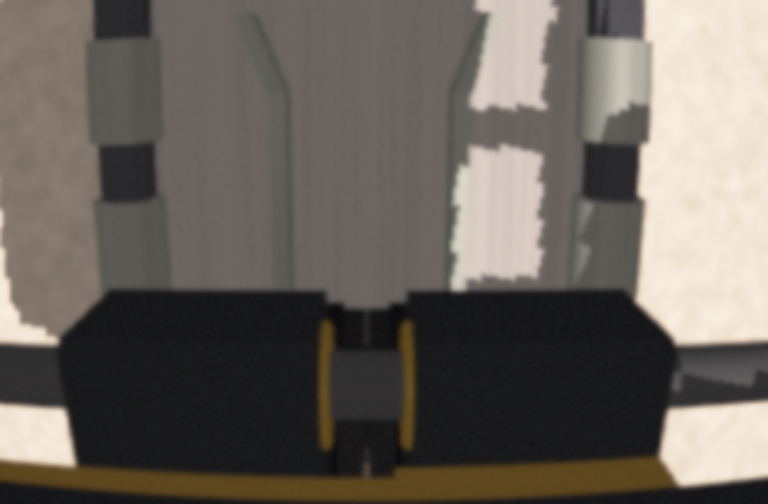

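The follower is gone from the open plate, so it is being carried ahead of the fingers at 4 N. I'll keep pushing in small steps until the row is tight.

Request:
jog_arm(
  commands=[
    [[-0.001,0,0,0,0,0,0],[-0.002,0,0,0,0,0,0],[-0.003,0,0,0,0,0,0],[-0.004,0,0,0,0,0,0]],
  ],
)

```text
time: 21.85
position: [0.6142, -0.0018, 0.0425]
ee_rot: [0.279, -3.126, 0.0]
wrist_force: [-12.6, -2.9, 8.5]
grip_width: 0.0004
grip_force: 6.1
```

Request:
jog_arm(
  commands=[
    [[-0.001,0,0,0,0,0,0],[-0.001,0,0,0,0,0,0]],
  ],
)

```text
time: 22.02
position: [0.6142, -0.0018, 0.0425]
ee_rot: [0.279, -3.123, 0.0]
wrist_force: [-12.7, -3.0, 8.9]
grip_width: 0.0007
grip_force: 6.7
```

Request:
jog_arm(
  commands=[
    [[-0.001,0,0,0,0,0,0],[-0.001,0,0,0,0,0,0]],
  ],
)

```text
time: 22.18
position: [0.6143, -0.0018, 0.0425]
ee_rot: [0.279, -3.121, 0.0]
wrist_force: [-16.7, -3.3, 12.6]
grip_width: 0.0007
grip_force: 8.5
```

The row is tight: the arm stalls at 17 N, with the position matching the expected stop. I'll back off, rise and inspect.

Request:
jog_arm(
  commands=[
    [[0.015,0,0,0,0,0,0],[0.015,0,0,0,0,0,0],[0.015,0,-0.04,0,0,0,0],[0.015,0,-0.08,0,0,0,0],[0.015,0,-0.12,0,0,0,0.6],[-0.03,0,-0.12,0,0,0,0.6],[-0.08,0,-0.12,0,0,0,0.6],[-0.08,0,-0.12,0,0,0,0.6],[-0.08,0,-0.12,0,0,0,0.6],[-0.08,0,-0.12,0,0,0,0.6],[-0.08,0,-0.12,0,0,0,0.6]],
  ],
)

```text
time: 23.1
position: [0.6957, 0.0131, 0.162]
ee_rot: [0.279, -3.128, -0.0]
wrist_force: [-1.0, 0.6, -0.0]
grip_width: 0.0391
grip_force: 0.0
```

```bash
python3 -c "
from mag import *
s=read_state();print(inM(s['position']),s['position'],s['wrist_force'])
c=capture('wrist'); save(c,'w9',(220,80,200,150),4)
for x,y in((-.0385,.058),(-.0385,-.058),(-.0005,.058),(-.0005,-.058)): 
  u,v=proj(c,W(x,y,.04),s); print((u+.5-220)*4,(v+.5-80)*4)
"
```

```text
[0.0882 0.0003] [0.6957 0.0131 0.162 ] [-1.0013  0.5848 -0.044 ]
659.8617867711027 -69.52245390205246
155.86431522132307 -68.91708126115395
660.4038819528905 90.06047463348739
155.5234847505683 90.62080856904521
```

View pics/w9.png

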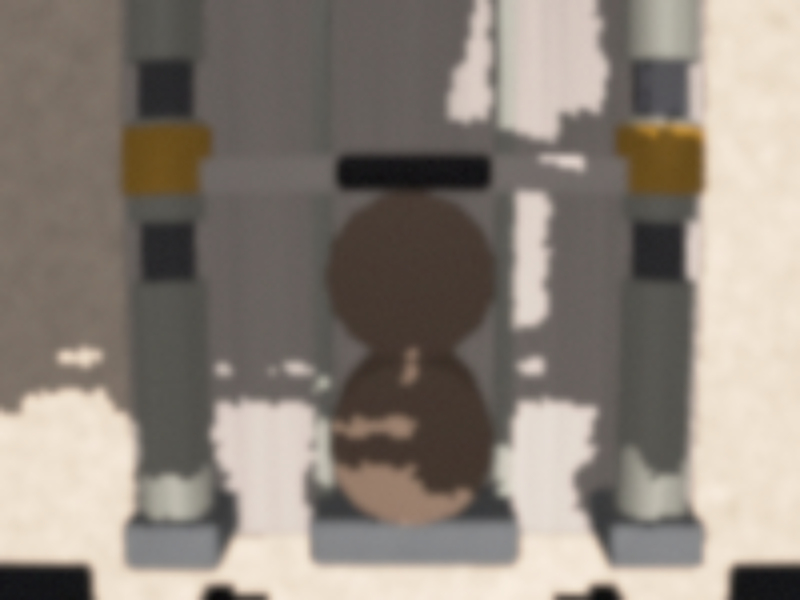

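The crop shows both plugs in tight single file against the stop, with the follower against them. The free grooves sit right behind the hubs at crop (165,88) and (658,88).

Candidates for the clip, by pixel in the top picture:
- Black-tab clip at (400,258), in the stand.
- Black-tab clip at (432,253), in the stand.
- Yellow look-alike at (464,267), lying loose off the stand.

I choose the two black-tab clips. I'll move so the wrist camera sees the stand for the close crop.

```bash
sed -i 's/^P=.*/P=[0.6082,-0.0030,np.radians(10.23)]/' mag.py; python3 -c "
from mag import *
go([.53,-.29,.17],101)"
```

```text
pos [0.6955 0.013  0.1623] heading 100.2 zaxis [-0.0006  0.0001 -1.    ] shift [ 0.2165 -0.2689 -0.0077] turn units [ 0.0017 -0.0054 -0.1339] t 23.1
```

Request:
jog_arm(
  commands=[
    [[0.217,-0.269,-0.01,0,0,-0.15,0.5],[0.217,-0.269,-0.01,0,0,-0.15,0.5],[0.217,-0.269,-0.01,0,0,-0.15,0.5],[0.217,-0.269,-0.01,0,0,-0.15,0.5],[0.217,-0.269,-0.01,0,0,-0.15,0.5],[0.217,-0.269,-0.01,0,0,-0.15,0.5],[0.217,-0.269,-0.01,0,0,-0.15,0.5],[0.217,-0.269,-0.01,0,0,-0.15,0.5],[0.217,-0.269,-0.01,0,0,-0.15,0.5],[0.217,-0.269,-0.01,0,0,-0.15,0.5],[0.217,-0.269,-0.01,0,0,-0.15,0.5],[0.217,-0.269,-0.01,0,0,-0.15,0.5],[0.217,-0.269,-0.01,0,0,-0.15,0.5]],
  ],
)

```text
time: 24.23
position: [0.5309, -0.2886, 0.1726]
ee_rot: [-0.307, 3.126, 0.001]
wrist_force: [-0.4, -0.2, -0.6]
grip_width: 0.0434
grip_force: 0.0
```

```bash
python3 - <<'E'
from mag import *
s=read_state();print(s['position'],s['ee_rot'])
c=capture('wrist'); save(c,'w10',(200,60,240,180),3.3)
for l in("clip1","stand"):
  for d in trace(l,c):
    m=d["mask"].astype(np.uint8); cs=max(cv2.findContours(m,0,1)[0],key=cv2.contourArea)[:,0]
    z=.018 if l=="stand" else .065
    r=cv2.minAreaRect(np.array([atz(c,u,v,z,s)[:2] for u,v in cs],np.float32)); print(l,round(d['conf'],2),d['box'],r)
E
```

```text
[ 0.5309 -0.2886  0.1726] [-0.3066  3.1263  0.0006]
clip1 0.82 [341.8, 114.6, 32.3, 10.1] ((0.4555771052837372, -0.27284708619117737), (0.007043488323688507, 0.02714177966117859), 12.493179321289062)
clip1 0.74 [260.4, 117.0, 32.6, 11.7] ((0.4701540768146515, -0.3418009281158447), (0.007962008006870747, 0.027396971359848976), 10.33832836151123)
clip1 0.71 [182.5, 70.7, 40.5, 14.6] ((0.4403251111507416, -0.417749285697937), (0.041655439883470535, 0.011633877642452717), 82.72208404541016)
stand 0.98 [244.6, 94.9, 141.3, 52.1] ((0.4630895256996155, -0.3084755837917328), (0.050914570689201355, 0.14504283666610718), 12.564483642578125)
```

View pics/w10.png

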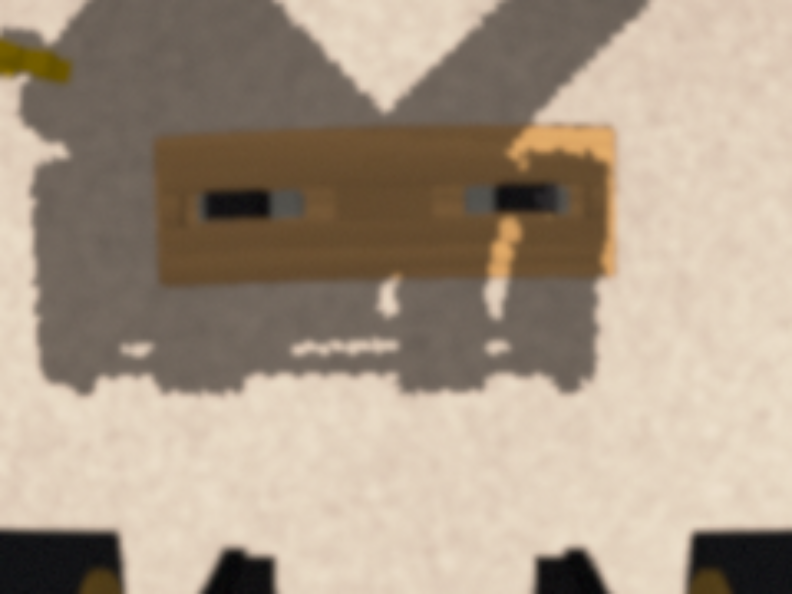

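The close crop shows both clips in the stand, with black tabs at crop (237,204) and (528,199) and steel shoulders beside them. The yellow look-alike lies apart at (35,60).

```bash
python3 - <<'E'
from mag import *
s=read_state(); c=capture('wrist')
a=np.radians(12.0); ey=np.array([-np.sin(a),np.cos(a)]); ex=np.array([np.cos(a),np.sin(a)])
q=lambda u,v,z: atz(c,200+u/3.3-.3,60+v/3.3-.3,z,s)[:2]
print("L",q(204,204,.065)+.007*ey,q(303,204,.035)-.015*ey)
print("R",q(560,198,.065)-.007*ey,q(466,199,.035)+.015*ey)
st=np.array([.4631,-.3085]); print("stand",st-.0395*ey,st+.0395*ey)
for y in(140,280): print(q(160,y,.018),q(612,y-8,.018))
t=capture('top')
for d in trace("stand",t)[:1]:
    m=d["mask"].astype(np.uint8); cs=max(cv2.findContours(m,0,1)[0],key=cv2.contourArea)[:,0]
    print(cv2.minAreaRect(np.array([atz(t,u,v,.018)[:2] for u,v in cs],np.float32)))
E
```

```text
L [ 0.4709 -0.3474] [ 0.4712 -0.3458]
R [ 0.4543 -0.2691] [ 0.4544 -0.2701]
stand [ 0.4713 -0.3471] [ 0.4549 -0.2699]
[ 0.4557 -0.381 ] [ 0.4265 -0.2436]
[ 0.4994 -0.3732] [ 0.4696 -0.2344]
((0.4746599495410919, -0.35761862993240356), (0.04893850162625313, 0.04263331741094589), 12.526815414428711)
```

```bash
python3 -c "
from mag import *
go([.4546,-.2697,.10],102.1)"
```

```text
pos [ 0.5307 -0.2895  0.1725] heading 101.17 zaxis [-0.0001  0.     -1.    ] shift [0.0708 0.0342 0.0725] turn units [ 0.0005 -0.0006 -0.1548] t 24.5
```

Request:
jog_arm(
  commands=[
    [[0.071,0.034,0.072,0,0,-0.155,0.4],[0.071,0.034,0.072,0,0,-0.155,0.4],[0.071,0.034,0.072,0,0,-0.155,0.4],[0.071,0.034,0.072,0,0,-0.155,0.4],[0.071,0.034,0.072,0,0,-0.155,0.4],[0.071,0.034,0.072,0,0,-0.155,0.4],[0.071,0.034,0.072,0,0,-0.155,0.4]],
  ],
)

```text
time: 25.12
position: [0.4561, -0.2717, 0.1024]
ee_rot: [-0.329, 3.121, -0.004]
wrist_force: [1.0, -0.2, 0.0]
grip_width: 0.0348
grip_force: 0.0
```

```bash
cat >> mag.py <<'E'
def clips(s,zc=.065):
    c=capture('wrist')
    for d in trace("clip1",c):
        m=d["mask"]; px=c["pixels"].astype(int); dark=m&(px.max(2)<75)
        if dark.sum()<5: continue
        ys,xs=np.nonzero(dark); print("clip",round(d["conf"],2),d["box"],"dark",xs.min(),xs.max(),ys.min(),ys.max(),"mean",xs.mean(),ys.mean(),"world",atz(c,xs.mean(),ys.mean(),zc,s)[:2])
    return c
E
python3 -c "
from mag import *
s=read_state(); go([.4546,-.2697,.037],102.1,s); c=clips(s)
print(proj(c,[.4546,-.2697,.065],s)); save(c,'w11',(220,150,200,150),4)"
```

```text
pos [ 0.4561 -0.2717  0.1024] heading 102.05 zaxis [ 0.0031 -0.0024 -1.    ] shift [0.0013 0.0025 0.0654] turn units [-0.0287  0.024  -0.0082] t 25.1
clip 0.88 [204.1, 201.8, 48.9, 16.1] dark 206 235 204 218 mean 221.38507462686567 211.65671641791045 world [ 0.4627 -0.3421]
clip 0.65 [305.9, 199.9, 37.4, 26.3] dark 315 336 204 226 mean 325.23185011709603 214.92037470725995 world [ 0.4495 -0.2709]
(np.float64(325.3936677800216), np.float64(222.2497187844238))
```

```bash
python3 -c "
from mag import *
s=read_state(); c=capture('wrist')
a=np.radians(12.1);ex=np.array([np.cos(a),np.sin(a)])
print(atz(c,325.2,226.5,.065,s)[:2]-.004*ex, atz(c,325.2,203.5,.035,s)[:2]+.004*ex,s['position'])
go([.4546,-.2700,.037],102.1)"
```

```text
[ 0.4532 -0.2698] [ 0.4528 -0.2696] [ 0.4558 -0.2714  0.1021]
pos [ 0.4555 -0.2712  0.1017] heading 102.06 zaxis [ 0.0019 -0.0015 -1.    ] shift [0.0007 0.0015 0.0647] turn units [-0.0177  0.0146 -0.0075] t 25.3
```

Request:
jog_arm(
  commands=[
    [[0.001,0.001,0.02,0,0,0,0.4],[0.001,0.001,0.04,0,0,0,0.4],[0.001,0.001,0.058,0,0,0,0.4],[0.001,0.001,0.064,0,0,0,0.4],[0.001,0.001,0.064,0,0,0,0.4],[0.001,0.001,0.064,0,0,0,0.4]],
  ],
)

```text
time: 25.77
position: [0.4534, -0.2699, 0.037]
ee_rot: [-0.33, 3.124, -0.0]
wrist_force: [-0.1, 1.3, 0.2]
grip_width: 0.0347
grip_force: 0.0
```

```bash
python3 -c "
from mag import *
s=read_state(); print(s['wrist_force']); go([.4538,-.2698,.037],102.1,s)"
```

```text
[-0.0865  1.2916  0.2012]
pos [ 0.4534 -0.2699  0.037 ] heading 102.04 zaxis [ 0.0002 -0.0002 -1.    ] shift [-0.0004  0.      0.    ] turn units [-0.002   0.0017 -0.0097] t 25.8
```

Request:
jog_arm(
  commands=[
    [[0,0,0,0,0,0,0],[0,0,0,0,0,0,0],[0,0,0,0,0,0,0],[0,0,0,0,0,0,0],[0,0,0,0,0,0,0],[0,0,-0.01,0,0,0,0],[0,0,-0.03,0,0,0,0],[0,0,-0.06,0,0,0,0],[0,0,-0.09,0,0,0,0],[0,0,-0.09,0,0,0,0],[0,0,-0.09,0,0,0,0]],
  ],
  newtons=30,
)

```text
time: 26.68
position: [0.4545, -0.2709, 0.1296]
ee_rot: [-0.329, 3.12, -0.006]
wrist_force: [0.2, -0.4, -1.2]
grip_width: 0.0132
grip_force: 30.0
```

```bash
python3 -c "
from mag import *
s=read_state(); print(s['grip_width'],s['wrist_force']); go(W(-.0005,-.058,.127),100.23,s)
c=clips(s)"
```

```text
0.013175360553914798 [ 0.1618 -0.4382 -1.1709]
pos [ 0.4545 -0.2709  0.1296] heading 102.04 zaxis [ 0.0044 -0.0036 -1.    ] shift [-0.2039  0.1721  0.0026] turn units [-0.0415  0.0342  0.301 ] t 26.7
clip 0.79 [214.1, 193.3, 42.6, 23.1] dark 217 250 196 216 mean 229.13783783783785 206.97297297297297 world [ 0.4657 -0.3433]
clip 0.56 [302.5, 222.5, 43.8, 24.1] dark 303 343 226 246 mean 323.58921161825725 238.4564315352697 world [ 0.4751 -0.2655]
```

Request:
jog_arm(
  commands=[
    [[-0.204,0.172,0,0,0,0.3,0],[-0.204,0.172,0,0,0,0.3,0],[-0.204,0.172,0,0,0,0.3,0],[-0.204,0.172,0,0,0,0.3,0],[-0.204,0.172,0,0,0,0.3,0],[-0.204,0.172,0,0,0,0.3,0],[-0.204,0.172,0,0,0,0.3,0],[-0.204,0.172,0,0,0,0.3,0],[-0.204,0.172,0,0,0,0.3,0],[-0.204,0.172,0,0,0,0.3,0],[-0.204,0.172,0,0,0,0.3,0],[-0.204,0.172,0,0,0,0.3,0],[-0.204,0.172,0,0,0,0.3,0]],
  ],
)

```text
time: 27.87
position: [0.6161, -0.0601, 0.1265]
ee_rot: [0.278, -3.129, 0.0]
wrist_force: [-0.4, -0.4, -1.2]
grip_width: 0.0137
grip_force: 30.0
```

```bash
python3 -c "
from mag import *
s=read_state(); print(inM(s['position']),s['grip_width'],s['wrist_force']); go(W(-.0005,-.058,.072),100.23,s)"
```

```text
[-0.0024 -0.0575] 0.013749310054229781 [-0.4426 -0.4337 -1.1584]
pos [ 0.6161 -0.0601  0.1265] heading 100.14 zaxis [-0.0003 -0.0001 -1.    ] shift [-0.0019 -0.0005  0.0545] turn units [-0.0002 -0.0025 -0.0154] t 27.9
```

Request:
jog_arm(
  commands=[
    [[-0.002,-0.001,0.02,0,0,0,0],[-0.002,-0.001,0.04,0,0,0,0],[-0.002,-0.001,0.054,0,0,0,0],[-0.002,-0.001,0.054,0,0,0,0],[-0.002,-0.001,0.054,0,0,0,0]],
  ],
)

```text
time: 28.28
position: [0.6177, -0.0598, 0.0716]
ee_rot: [0.279, -3.127, -0.001]
wrist_force: [1.4, -1.0, -0.3]
grip_width: 0.0133
grip_force: 30.0
```

```bash
python3 -c "
from mag import *
s=read_state(); print(inM(s['position']),s['grip_width'],s['wrist_force']); go(W(-.0008,-.058,.05),100.23,s)
c=capture('wrist'); save(c,'w12',(220,120,200,150),4)
f=lambda p: [round(float(k),1) for k in proj(c,p,s)]
print([f(W(x,-.058,.043)) for x in (-.0385,-.0005)])
g=c['pixels'][:,:,:].astype(int).sum(2)
print(g[100:250:3,316:330].mean(1).round())"
```

```text
[-0.0007 -0.0575] 0.013321200335113482 [ 1.4136 -0.9756 -0.2986]
pos [ 0.6177 -0.0598  0.0716] heading 100.2 zaxis [-0.0024  0.0005 -1.    ] shift [ 0.     -0.0005  0.0216] turn units [ 0.0089 -0.0217 -0.0054] t 28.3
[[321.0, 170.7], [321.1, 228.6]]
[180. 136. 137. 133. 134. 134. 135. 176. 268. 269. 269. 268. 268. 269.
 267. 268. 269. 267. 267. 267. 224. 132. 129. 130. 128. 128. 128. 166.
 263. 265. 266. 266. 266. 264. 265. 265. 265. 265. 266. 260. 160. 123.
 132. 143. 142. 222. 217.  54.  55. 129.]
```

Request:
jog_arm(
  commands=[
    [[0,-0.0005,0.003,0,0,0,0],[0,-0.0005,0.006,0,0,0,0],[0,-0.0005,0.009,0,0,0,0],[0,-0.0005,0.012,0,0,0,0],[0,-0.0005,0.015,0,0,0,0]],
  ],
)

```text
time: 28.75
position: [0.6204, -0.0595, 0.0596]
ee_rot: [-0.28, 3.126, 0.0]
wrist_force: [-0.0, 3.0, 7.4]
grip_width: 0.0137
grip_force: 30.0
```

Request:
jog_arm(
  commands=[
    [[0,0,0.003,0,0,0,0],[0,0,0.006,0,0,0,0],[0,0,0.008,0,0,0,0],[0,0,0.008,0,0,0,0]],
  ],
)

```text
time: 29.08
position: [0.6189, -0.0596, 0.0497]
ee_rot: [-0.28, 3.129, 0.001]
wrist_force: [-0.2, 2.6, 1.9]
grip_width: 0.0134
grip_force: 30.0
```

Request:
jog_arm(
  commands=[
    [[0,0,0.001,0,0,0,0],[0,0,0.002,0,0,0,0],[0,0,0.003,0,0,0,0],[0,0,0.003,0,0,0,0]],
  ],
)

```text
time: 29.42
position: [0.6193, -0.0596, 0.0494]
ee_rot: [-0.281, 3.129, 0.001]
wrist_force: [-8.7, 5.0, 19.3]
grip_width: 0.0135
grip_force: 30.0
```

```bash
python3 -c "
from mag import *
s=read_state(); print(inM(s['position']),s['position'],s['wrist_force'])"
```

```text
[ 0.0008 -0.0576] [ 0.6193 -0.0596  0.0494] [-8.6895  4.9884 19.3158]
```

The clip went in with a 7 N peak and now bottoms out firmly at 19 N at the home height. I'll release, rise, and head for the second clip.

Request:
jog_arm(
  commands=[
    [[0,0,0,0,0,0,0.3],[0,0,0,0,0,0,0.3],[0,0,0,0,0,0,0.3],[0,0,0,0,0,0,0.35],[0,0,-0.02,0,0,0,0.35],[0,0,-0.05,0,0,0,0.35],[0,0,-0.08,0,0,0,0.4],[0,0,-0.08,0,0,0,0.4]],
  ],
)

```text
time: 30.08
position: [0.6227, -0.0613, 0.1331]
ee_rot: [-0.279, 3.12, -0.006]
wrist_force: [1.4, -0.2, 1.1]
grip_width: 0.0334
grip_force: 0.0
```

```bash
python3 -c "
from mag import *
s=read_state(); c=clips(s,.078); print(proj(c,W(-.0005,-.058,.078),s))
go([.4704,-.3470,.10],102.1)"
```

```text
clip 0.93 [60.5, 10.9, 44.8, 17.7] dark 63 102 9 24 mean 77.1470588235294 16.665441176470587 world [ 0.4817 -0.3121]
clip 0.74 [308.8, 189.7, 36.7, 28.2] dark 317 336 193 216 mean 326.8991825613079 206.12534059945503 world [ 0.6149 -0.0593]
(np.float64(324.92088497476016), np.float64(209.94689499026134))
pos [ 0.62   -0.0607  0.128 ] heading 100.22 zaxis [ 0.0032 -0.0012 -1.    ] shift [ 0.1981 -0.2552  0.0279] turn units [-0.0171  0.0275 -0.3128] t 30.2
```

Request:
jog_arm(
  commands=[
    [[0.198,-0.255,0.025,0,0,-0.31,0.4],[0.198,-0.255,0.025,0,0,-0.31,0.4],[0.198,-0.255,0.025,0,0,-0.31,0.4],[0.198,-0.255,0.025,0,0,-0.31,0.4],[0.198,-0.255,0.025,0,0,-0.31,0.4],[0.198,-0.255,0.025,0,0,-0.31,0.4],[0.198,-0.255,0.025,0,0,-0.31,0.4],[0.198,-0.255,0.025,0,0,-0.31,0.4],[0.198,-0.255,0.025,0,0,-0.31,0.4],[0.198,-0.255,0.025,0,0,-0.31,0.4],[0.198,-0.255,0.025,0,0,-0.31,0.4],[0.198,-0.255,0.025,0,0,-0.31,0.4],[0.198,-0.255,0.025,0,0,-0.31,0.4]],
  ],
)

```text
time: 31.27
position: [0.4698, -0.3447, 0.1011]
ee_rot: [0.334, -3.123, -0.001]
wrist_force: [-0.3, -0.1, -0.4]
grip_width: 0.035
grip_force: 0.0
```

```bash
python3 -c "
from mag import *
s=read_state(); c=clips(s)
a=np.radians(12.1);ex=np.array([np.cos(a),np.sin(a)])
for d in trace('clip1',c)[:2]:
    px=c['pixels'].astype(int); ys,xs=np.nonzero(d['mask']&(px.max(2)<75))
    if len(xs): print(atz(c,xs.mean(),ys.max()+.5,.065,s)[:2]-.004*ex, atz(c,xs.mean(),ys.min()-.5,.035,s)[:2]+.004*ex)
go([.4703,-.3470,.037],102.1,s)"
```

```text
clip 0.91 [300.7, 201.9, 38.8, 28.8] dark 308 328 208 230 mean 318.13882352941175 218.80705882352942 world [ 0.4664 -0.348 ]
clip 0.4 [481.5, 235.2, 148.9, 164.8] dark 495 629 237 399 mean 545.9833333333333 341.78333333333336 world [ 0.5531 -0.0863]
[ 0.4706 -0.3471] [ 0.4706 -0.3474]
pos [ 0.4698 -0.3447  0.1011] heading 102.21 zaxis [-0.0005  0.0007 -1.    ] shift [-0.     -0.0024  0.0641] turn units [ 0.0075 -0.0034  0.0178] t 31.3
```

Request:
jog_arm(
  commands=[
    [[0,-0.001,0.02,0,0,0,0.4],[0,-0.002,0.04,0,0,0,0.4],[0,-0.002,0.058,0,0,0,0.4],[0,-0.002,0.064,0,0,0,0.4],[0,-0.002,0.064,0,0,0,0.4],[0,-0.002,0.064,0,0,0,0.4]],
  ],
)

```text
time: 31.92
position: [0.47, -0.3479, 0.0378]
ee_rot: [0.332, -3.124, -0.0]
wrist_force: [0.4, -0.1, 0.2]
grip_width: 0.0346
grip_force: 0.0
```

```bash
python3 -c "
from mag import *
s=read_state(); print(s['wrist_force']); go([.4705,-.3472,.037],102.1,s)"
```

```text
[ 0.4409 -0.1236  0.2492]
pos [ 0.47   -0.3479  0.0378] heading 102.12 zaxis [-0.0001  0.0001 -1.    ] shift [-0.0007  0.0006  0.0008] turn units [ 0.0009 -0.0006  0.004 ] t 31.9
```

Request:
jog_arm(
  commands=[
    [[-0.001,0.0005,0.001,0,0,0,0.4],[-0.001,0.0005,0.001,0,0,0,0],[-0.001,0.0005,0.001,0,0,0,0],[-0.001,0.0005,0.001,0,0,0,0],[-0.001,0.0005,0.001,0,0,0,0],[-0.001,0.0005,0.001,0,0,0,0],[0,0,-0.01,0,0,0,0],[0,0,-0.03,0,0,0,0],[0,0,-0.06,0,0,0,0],[0,0,-0.09,0,0,0,0],[0,0,-0.09,0,0,0,0],[0,0,-0.09,0,0,0,0]],
  ],
  newtons=30,
)

```text
time: 32.92
position: [0.4711, -0.3496, 0.1309]
ee_rot: [-0.331, 3.12, -0.007]
wrist_force: [0.7, -0.2, -0.2]
grip_width: 0.0135
grip_force: 30.0
```

```bash
python3 -c "
from mag import *
s=read_state(); print(s['grip_width'],s['wrist_force']); go(W(-.0005,.058,.13),100.23,s)"
```

```text
0.013540870276783043 [ 0.689  -0.1614 -0.1947]
pos [ 0.4711 -0.3496  0.1309] heading 102.09 zaxis [ 0.0041 -0.0041 -1.    ] shift [-0.2081  0.3682 -0.0002] turn units [-0.0458  0.0308  0.3106] t 32.9
```

Request:
jog_arm(
  commands=[
    [[-0.208,0.368,0,0,0,0.31,0],[-0.208,0.368,0,0,0,0.31,0],[-0.208,0.368,0,0,0,0.31,0],[-0.208,0.368,0,0,0,0.31,0],[-0.208,0.368,0,0,0,0.31,0],[-0.208,0.368,0,0,0,0.31,0],[-0.208,0.368,0,0,0,0.31,0],[-0.208,0.368,0,0,0,0.31,0],[-0.208,0.368,0,0,0,0.31,0],[-0.208,0.368,0,0,0,0.31,0],[-0.208,0.368,0,0,0,0.31,0],[-0.208,0.368,0,0,0,0.31,0],[-0.208,0.368,0,0,0,0.31,0],[-0.208,0.368,0,0,0,0.31,0],[-0.208,0.368,0,0,0,0.31,0]],
  ],
)

```text
time: 34.17
position: [0.5954, 0.0536, 0.1271]
ee_rot: [0.277, -3.128, 0.0]
wrist_force: [0.8, 0.7, -0.3]
grip_width: 0.0134
grip_force: 30.0
```

```bash
python3 -c "
from mag import *
s=read_state(); print(inM(s['position']),s['grip_width'],s['wrist_force']); go(W(-.0005,.058,.072),100.23,s)"
```

```text
[-0.0025  0.0579] 0.013437504655684393 [ 0.7886  0.6823 -0.2698]
pos [0.5954 0.0536 0.1271] heading 100.12 zaxis [-0.0011 -0.0003 -1.    ] shift [-0.0021  0.0001  0.0551] turn units [-0.0014 -0.0106 -0.0189] t 34.2
```

Request:
jog_arm(
  commands=[
    [[-0.002,0,0.02,0,0,0,0],[-0.002,0,0.04,0,0,0,0],[-0.002,0,0.055,0,0,0,0],[-0.002,0,0.055,0,0,0,0],[-0.002,0,0.055,0,0,0,0]],
  ],
)

```text
time: 34.58
position: [0.5969, 0.0543, 0.0717]
ee_rot: [0.277, -3.127, -0.0]
wrist_force: [0.1, 0.5, -0.5]
grip_width: 0.0134
grip_force: 30.0
```

```bash
python3 -c "
from mag import *
s=read_state(); print(inM(s['position']),s['grip_width'],s['wrist_force']); go(W(-.0005,.058,.05),100.23,s)
c=capture('wrist')
print([proj(c,W(x,.058,.041),s) for x in (-.0385,-.0005)])
g=c['pixels'][:,:,:].astype(int).sum(2)
print(g[150:190,316:330].mean(1).round())"
```

```text
[-0.0009  0.0584] 0.01343558150028175 [ 0.1476  0.5415 -0.4605]
pos [0.5969 0.0543 0.0717] heading 100.13 zaxis [-0.0024 -0.     -1.    ] shift [-0.0005 -0.0004  0.0217] turn units [ 0.004  -0.0229 -0.0171] t 34.6
[(np.float64(321.0157226828757), np.float64(170.5204476706611)), (np.float64(321.1884934594346), np.float64(227.7980769333405))]
[268. 267. 268. 268. 266. 267. 267. 268. 266. 253. 224. 178. 144. 132.
 131. 130. 131. 130. 130. 130. 130. 128. 129. 128. 129. 129. 128. 129.
 128. 129. 138. 164. 207. 246. 262. 265. 266. 266. 265. 266.]
```

The groove is dark over rows 161–181 (centre 171.0, predicted 170.5), so it is aligned. Press.

Request:
jog_arm(
  commands=[
    [[0,0,0.003,0,0,0,0],[0,0,0.006,0,0,0,0],[0,0,0.009,0,0,0,0],[0,0,0.012,0,0,0,0],[0,0,0.015,0,0,0,0]],
  ],
)

```text
time: 35.05
position: [0.5999, 0.0555, 0.0597]
ee_rot: [-0.28, 3.125, -0.001]
wrist_force: [-1.4, 0.2, 6.6]
grip_width: 0.0135
grip_force: 30.0
```

Request:
jog_arm(
  commands=[
    [[0,0,0.003,0,0,0,0],[0,0,0.006,0,0,0,0],[0,0,0.008,0,0,0,0],[0,0,0.008,0,0,0,0]],
  ],
)

```text
time: 35.38
position: [0.5981, 0.0555, 0.0494]
ee_rot: [-0.28, 3.129, -0.001]
wrist_force: [1.3, -0.8, -1.2]
grip_width: 0.0132
grip_force: 30.0
```

Request:
jog_arm(
  commands=[
    [[0,0,0.001,0,0,0,0],[0,0,0.002,0,0,0,0],[0,0,0.003,0,0,0,0],[0,0,0.003,0,0,0,0]],
  ],
)

```text
time: 35.72
position: [0.5984, 0.0555, 0.0491]
ee_rot: [-0.281, 3.129, -0.001]
wrist_force: [-6.3, -0.9, 17.7]
grip_width: 0.0131
grip_force: 30.0
```

Request:
jog_arm(
  commands=[
    [[0,0,0,0,0,0,0.3],[0,0,0,0,0,0,0.3],[0,0,0,0,0,0,0.3],[0,0,0,0,0,0,0.35],[0,0,-0.02,0,0,0,0.35],[0,0,-0.05,0,0,0,0.35],[0,0,-0.08,0,0,0,0.35],[-0.03,-0.03,-0.11,0,0,0,0.5],[-0.06,-0.058,-0.12,0,0,0,0.5],[-0.09,-0.058,-0.12,0,0,0,0.5],[-0.09,-0.058,-0.12,0,0,0,0.5],[-0.09,-0.058,-0.12,0,0,0,0.5],[-0.09,-0.058,-0.12,0,0,0,0.5]],
  ],
)

```text
time: 36.8
position: [0.6955, 0.0149, 0.1646]
ee_rot: [0.28, -3.126, -0.001]
wrist_force: [-0.4, 0.7, 0.1]
grip_width: 0.0434
grip_force: 0.0
```

```bash
python3 -c "
from mag import *
s=read_state(); c=clips(s,.078); save(c,'w13',(220,80,200,150),4)
for y in(.058,-.058): print(proj(c,W(-.0005,y,.078),s),proj(c,W(-.0005,y,.048),s))
for n in('rock','jar','loupe'):
  t=capture('top'); print(n,[d['box'] for d in trace(n,t)[:1]])"
```

```text
clip 0.97 [241.0, 95.2, 37.2, 13.8] dark 241 265 96 109 mean 253.07692307692307 102.24175824175825 world [ 0.6205 -0.055 ]
clip 0.68 [365.2, 97.5, 37.5, 9.0] dark 377 399 95 107 mean 388.0973451327434 101.36725663716814 world [0.6006 0.0522]
(np.float64(390.9301161085019), np.float64(98.13053670151452)) (np.float64(383.6916253862517), np.float64(100.9518448590885))
(np.float64(247.46620649605256), np.float64(98.42693157157841)) (np.float64(255.1962556809886), np.float64(101.1891352507221))
rock [[380.7, 143.6, 33.8, 31.2]]
jar [[178.6, 137.3, 26.5, 23.6]]
loupe []
```

View pics/w13.png

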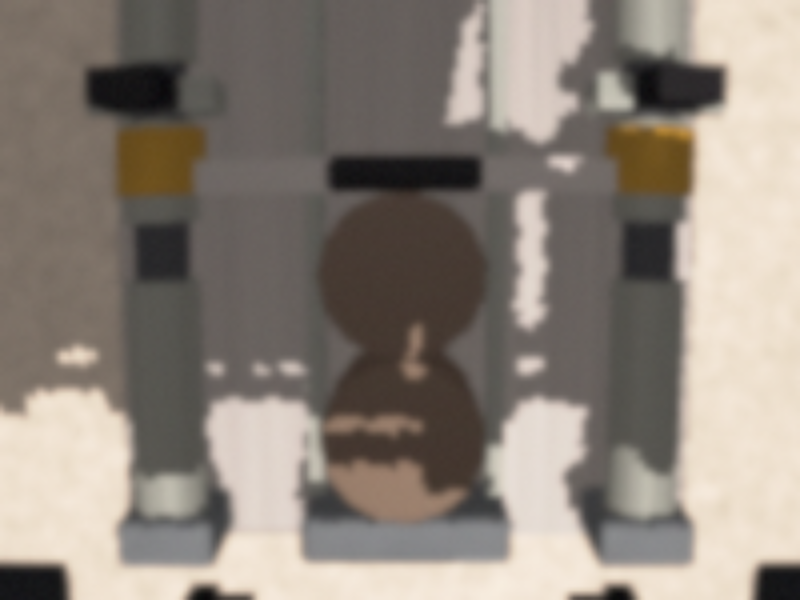

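Both clips sit in the first free grooves behind the hubs (crop (150,90) and (665,88)), and the row of two plugs is still tight against the stop. The robot is clear, so I'll hand in.

```bash
python3 -c "
from h import *
print(close_job())"
```

```text
the job is handed in; nothing more can be done
None
```

I handed the job in at about 37 s: both plugs stand tight against the stop, the follower is up against them, and a clip is pressed fully home on each rod; the judge's verdict was not shown.

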